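Set rinsed compass parts to drain

ROBOT

A 6-joint arm with a two-finger parallel gripper is mounted at the origin on the work surface. World frame = base frame: x ahead of the robot, y to its left, z up, the work surface at z = 0. Lengths are in m, angles in degrees, forces in N, time in s.
With the tool pointing down it reaches from about 0.35 to 0.875 m from the base axis. Payload 4.2 kg.
Tool frame: the origin (TCP) lies midway between the tips of the shut fingers; the grasp point (between the pads) lies r.pinch_z behind it (r.pinch_z is the distance from the TCP to the grasp point, in m); z points along the fingers, y is the direction in which the jaws open and shut (so a half turn about z gives the same grasp; the last joint's range is limited). The gripper opens to 87 mm and grips with 3 to 60 N. Pads are 19 mm wide; open, the fingers measure 117 mm over their backs; the gripper's body (75 mm by 190 mm) begins 51 mm behind the grasp point.
Start: joints at [84.603, 22.042, 0.453, 0, -68.411, -14.817], TCP at [0.216, 0.586, 0.223] pointing down, gripper open.
Joint ranges: [-179.83, 179.83], [-69.29, 118.12], [-61.27, 80.66], [-181.25, 117.63], [-171.15, -9.14], [-177.46, 177.46]. Speed limits (degrees/s): [159.86, 159.86, 180, 180, 180, 180].

INTERFACE

Orientations are given as a 3x3 rotation matrix whose columns are the frame's x, y, z axes.
In Python, from station import r gives the robot as it stands. The module is installed in compiled form; this text tells all that it offers.
- The arm moves only by the tool play_rows, never from a script. Its argument "deltas" is a list of rows, each a list of 7 numbers: the shift along the tool's x, y, z in units of 25 mm (1.0 is 25 mm), then the turn, a rotation vector about the tool's x, y, z in units of 5 degrees (1.0 is 5 degrees), then the finger opening in mm, from 0 to 87. In form: [[tx, ty, tz, wx, wy, wz, fingers], ...]. A call has 1 to 12 rows; each row is the pose to reach, as a shift and turn from the pose commanded when the call began, along the tool's axes at that moment; what a row does not reach only later rows make up. A row lasts 1/10 s, in which the tool goes at most 50 mm and 8.59 degrees, less where a joint would pass 70% of its speed; a pose out of reach is approached as far as the arm can. A call with a gripper value outside its range is refused whole. The fingers move at their own pace and stop on an object; the grip force is fixed at half the most. Time passes only in rows, so rows that repeat a pose let the fingers close. It gives the time, the measured TCP pose, the force and the opening at its end, in the units of the state.
- r.sense(): the state, without advancing time (a new reading comes with each control period).
- r.capture(name): name is "side" or "top" or "wrist"; returns a dict with "pixels" (480x640x3 uint8, red, green, blue), "camera_matrix" (3x3 intrinsics, pixels), "R" (3x3) and "t" (3): a world point X has camera coordinates R X + t; the wrist camera has in their place "T_tool_cam" (4x4, takes a point from camera to tool coordinates, whose origin is the TCP and whose axes are the flange's). Camera axes: x right, y down, z forward; pixel columns grow to the right and rows downward; lengths in m; the calibration is good to about 2 mm. A picture is of the moment at which its call begins: read the wrist's pose just before it. There is no depth.
- r.finish_job(): hands the job in, once; it reports no verdict.
Trained networks look in the newest picture that a camera, given by its name, has taken for a name from the list of things; names that differ only in an ending like _2 or _b are one class to them, and where a whole thing is asked for, a point or a joint stands for the part that bears it (a point fixed in the world has none). Each returns a list of dicts, best first, with "score" (0 to 1); they miss things now and then, are a little off and sometimes report something else, mostly with a low value. They report only what shows in the picture. A call takes as long as a camera call. They do not tell look-alikes from the thing itself.
- r.spot_in(camera, target): "centre" ([x, y, z] in m, in world coordinates, good to about 4 mm: the middle of the surface that is visible of it).
- r.cut_out(camera, target): "region" (480x640 bool, what is visible of it).
The state is a dict: "time_s": time; "joints": joint angles; "joint_velocities": joint speeds; "effort": joint torques, N m; "tcp_pos": TCP position; "ee_rot": TCP orientation; "wrist_force": force on the tool from outside, world axes, zero at the start; "moment": the same for the moment, N m; "gripper_width": opening from 0.0 (shut) to 1.0 (fully open).
Only numpy, scipy, OpenCV 4.12 (cv2) and the standard library are available. Lean on these libraries where they do the work, as an engineer would, in place of code of your own. Each camera call takes 0.05 s, during which the arm holds its last target.

TASK

Set the rinsed compass parts to drain, in this order: stand the dull brass bowl weight on the middle of the funnel's strainer plate, nest the copper expansion chamber in the weight's recess, then stand the cream ceramic pivot cup in the recess on top of the chamber, so that all three sit flat and upright. Last, lay the aluminium bridge plate on the slanted rack, underside down and lengthwise between the rails, so that it slides down and comes to rest against the stop. Leave the glass dome where it stands.

Things in the scene. Friction and masses are not known exactly. Their poses are not given: they have to be found in the camera images.
- weight: Bowl weight: dull brass round dish, 66 mm diameter, 28 mm high, upright with its recess upward; recess 56 mm wide and 8 mm deep (floor 20 mm above the underside). 0.3 to 0.5 kg. Origin at the centre of its underside, z up.
- chamber: Expansion chamber: copper cylinder, 48 mm diameter (50 mm over three thin ridges that are only skin deep), 36 mm high, upright; in its top a recess 38 mm wide and 6 mm deep (floor 30 mm above the underside). About 0.15 kg. Origin at the centre of its underside, z up. Fits the weight's recess with 4 mm to spare all round.
- cup: Pivot cup: cream ceramic cup, 30 mm diameter, 40 mm high, upright, mouth up (24 mm mouth). About 0.06 kg. Origin at the centre of its underside, z up. Fits the chamber's top recess with 4 mm to spare all round.
- bridge: Bridge plate: aluminium plate 80 mm (its x) by 56 mm (its y) and 10 mm thick, with one upright grip rib along its x on top, 50 mm long, 14 mm thick, from 10 to 36 mm above the underside. About 0.22 kg. Origin at the centre of its underside, z up. Either end may lead.
- strainer (a point): Centre of the top face of the galvanized funnel's flat strainer plate: round, 120 mm diameter, perforated, with no raised rim, 70 mm above the bench. z up. The funnel is bolted down; it stands on the left or the right of the bench.
- rack: Fixed slanted rack on the left or right: smooth slippery white deck, 200 mm long, 76 mm wide between wooden rails that stand 8 mm above it, sloping down to its own -x at 25 degrees; an 18 mm stop closes the low end. Origin on the bench under its middle, x level and uphill, z up; deck face meets the stop at x -90, z 25 mm. The bridge plate let go on it slides down by itself.
- stop_rest (a point): Point on the deck of the rack where the centre of the bridge plate's underside lies when the plate rests squarely against the stop: 40 mm up the slope from the stop, midway between the rails. Its axes are those of the rack (x level and uphill, z up).
- dome: Glass dome cover on a brass rim with a small brass knob, 90 mm diameter, 63 mm high, standing behind the parts at the far side of the bench; to be left alone. Origin at the centre of its underside.
Mind the look-alikes: they are no part of the job. Of the things that look like the weight, the largest one is meant.

How it is judged (in metres and radians):
On the way, in this order (a step that is already met when the one before it is completed fails the run):
1. the brass weight stands on the middle of the strainer, let go (horizontal distance between weight and strainer below 0.012 m and angle between weight's own z axis and vertical below 0.09 rad and z of weight in the frame of strainer between -0.004 and 0.004 m and linear speed of weight below 0.02 m/s and contact force between the fingers and weight below 0.05 N), for 0.2 s.
2. the copper chamber is nested in the weight on the strainer, let go (all of step 1 and horizontal distance between chamber and weight below 0.008 m and angle between chamber's own z axis and vertical below 0.09 rad and z of chamber in the frame of weight between 0.016 and 0.0235 m and linear speed of chamber below 0.02 m/s and contact force between the fingers and chamber below 0.05 N), for 0.2 s.
3. the ceramic cup stands in the chamber's top, let go (all of step 2 and horizontal distance between cup and chamber below 0.008 m and angle between cup's own z axis and vertical below 0.09 rad and z of cup in the frame of chamber between 0.026 and 0.0335 m and linear speed of cup below 0.02 m/s and contact force between the fingers and cup below 0.05 N), for 0.2 s.
4. the bridge plate rests against the stop of the slanted rack, let go (x of bridge in the frame of stop_rest between -0.008 and 0.008 m and y of bridge in the frame of stop_rest between -0.014 and 0.014 m and z of bridge in the frame of stop_rest between -0.006 and 0.008 m and linear speed of bridge below 0.02 m/s and contact force between the fingers and bridge below 0.05 N and angle between bridge's own z axis and vertical between 0.35 and 0.53 rad), for 0.2 s.
At the end, for the whole second after the job is handed in: Weight flat on the strainer within 12 mm of its centre; chamber in the weight's recess and cup in the chamber's recess, each within 8 mm of the one below, tilt under 5 degrees; bridge plate flat on the slope against the stop (8 mm along x, 14 mm across); all at rest, let go (all of step 3 and all of step 4); the robot touches nothing.
It fails at once if the glass dome was moved more than 25 mm (distance of dome from where it was at the start of the episode above 0.025 m).
It also fails if it takes over 120 s, if anything falls off the work surface, if the arm or the gripper's body presses on something with over 40 N, if the wrist force passes 120 N, or if a joint passes its speed limit or range.

## Working session

There is one attempt and no reset: what is moved stays moved. The work goes in short steps, Python scripts to look and compute and a tool call to move; the robot and the scene stay as the last step left them, time stands still between calls to the robot, and variables do not carry over. Pictures are saved under pics/ and viewed, and the job is handed in when it is done.

Besides the shell and the picture viewer there is one more tool, called after "Call:" by a JSON object that holds its "name" and its "arguments", one argument or row to a line. play_rows: Moves the arm, as the interface text tells. Its arguments: {"type":"object","properties":{"deltas":{"type":"array","items":{"type":"array","items":{"type":"number"}}}},"required":["deltas"]}

```bash
mkdir -p pics
python3 - <<'E'
from station import r
import cv2,numpy as np
s=r.sense();print({k:np.round(v,4).tolist() for k,v in s.items()}, r.pinch_z)
for c in ["side","top","wrist"]:
    d=r.capture(c);cv2.imwrite(f"pics/{c}0.png",d["pixels"][:,:,::-1])
    print(c,[(k,np.round(v,3).tolist()) for k,v in d.items() if k!="pixels"])
    if c=="wrist":continue
    for n in ["weight","chamber","cup","bridge","strainer","rack","stop_rest","dome"]:
        try:print(n,[(np.round(o["centre"],3).tolist(),round(o["score"],2)) for o in r.spot_in(c,n)])
        except Exception as e:print(n,e)
E
```

```text
{'time_s': 0.0, 'joints': [84.6023, 22.092, 0.3778, -0.0286, -68.4118, -14.8183], 'joint_velocities': [-0.0669, 0.0297, -0.0999, -0.0337, 0.0143, -0.0741], 'effort': [0.0002, -39.0663, 18.7403, 4.2198, 0.0109, -0.0002], 'tcp_pos': [0.2157, 0.5859, 0.2214], 'ee_rot': [[0.9383, -0.3457, -0.0007], [-0.3457, -0.9383, -0.0021], [0.0001, 0.0022, -1.0]], 'wrist_force': [-0.3082, -0.1391, -0.3721], 'moment': [-0.0371, -0.0123, -0.0047], 'gripper_width': 0.9987} 0.0187
side [('camera_matrix', [[507.72, 0.0, 328.491], [0.0, 507.72, 245.33], [0.0, 0.0, 1.0]]), ('R', [[-0.695, -0.719, 0.009], [-0.395, 0.373, -0.84], [0.6, -0.587, -0.543]]), ('t', [0.409, 0.273, 0.541])]
weight [([0.536, -0.083, 0.016], 0.98), ([0.61, 0.117, 0.017], 0.96)]
chamber [([0.429, -0.104, 0.033], 0.8)]
cup [([0.628, -0.102, 0.027], 0.86)]
bridge [([0.437, 0.101, 0.009], 0.75)]
strainer [([0.527, 0.324, 0.066], 0.9), ([0.608, 0.114, 0.02], 0.51)]
rack [([0.538, -0.254, 0.055], 0.56)]
stop_rest [([0.536, -0.253, 0.054], 0.85)]
dome [([0.702, 0.01, 0.03], 0.61)]
top [('camera_matrix', [[607.622, 0.0, 323.548], [0.0, 607.622, 243.806], [0.0, 0.0, 1.0]]), ('R', [[-0.014, -1.0, -0.008], [-0.996, 0.015, -0.084], [0.084, 0.007, -0.996]]), ('t', [0.029, 0.59, 1.111])]
weight [([0.69, 0.25, 0.012], 0.97), ([0.538, -0.086, 0.016], 0.97), ([0.616, 0.116, 0.02], 0.77)]
chamber [([0.439, -0.112, 0.032], 0.92)]
cup [([0.638, -0.114, 0.012], 0.79)]
bridge [([0.446, 0.092, 0.013], 0.78)]
strainer [([0.537, 0.312, 0.072], 0.64)]
rack [([0.539, -0.27, 0.063], 0.82), ([0.638, -0.112, 0.012], 0.29)]
stop_rest [([0.538, -0.266, 0.062], 0.64)]
dome [([0.713, -0.007, 0.032], 0.7), ([0.445, 0.093, 0.012], 0.32)]
wrist [('camera_matrix', [[370.49, 0.0, 315.089], [0.0, 370.49, 242.158], [0.0, 0.0, 1.0]]), ('T_tool_cam', [[-0.001, -0.97, -0.244, 0.067], [1.0, -0.001, 0.0, -0.001], [-0.0, -0.244, 0.97, -0.162], [0.0, 0.0, 0.0, 1.0]])]
```

View pics/side0.png

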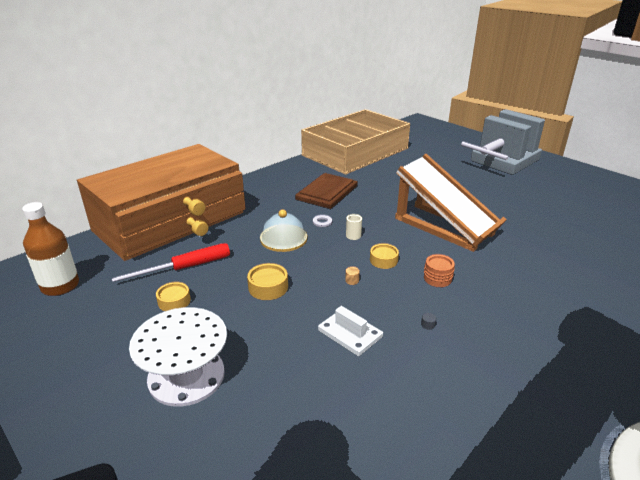

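View pics/top0.png

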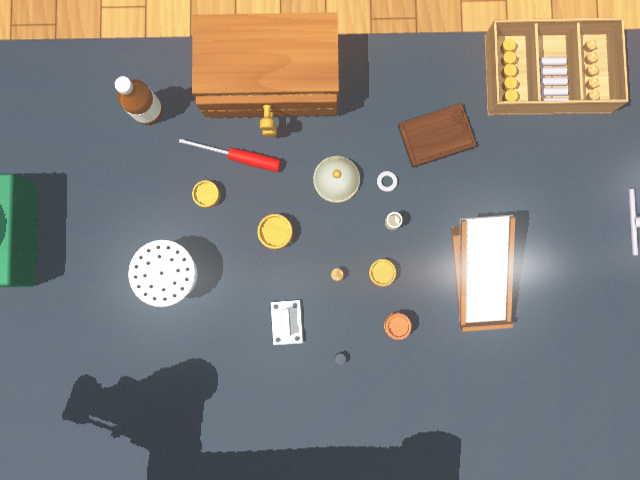

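```bash
cat > h.py <<'E'
import numpy as np,cv2
from scipy.optimize import minimize
from station import r
def proj(d,X):
    c=X@d["R"].T+d["t"]; p=c@d["camera_matrix"].T; return p[:,:2]/p[:,2:]
def cyl(R,h,x,y,z=0,n=48):
    a=np.linspace(0,2*np.pi,n,endpoint=False);o=[]
    for zz in(z,z+h):o.append(np.c_[x+R*np.cos(a),y+R*np.sin(a),np.full(n,zz)])
    return np.vstack(o)
S=4
def sil(d,groups):
    m=np.zeros((480,640),np.uint8)
    for g in groups:
        h=cv2.convexHull(proj(d,g).astype(np.float32))
        cv2.fillConvexPoly(m,np.round(h*256).astype(np.int32),255,lineType=cv2.LINE_AA,shift=8)
    return m.astype(float)/255
def fit(views,model,x0,step):
    # views: list of (cap,mask)
    def cost(p):
        c=0
        for d,m in views:
            s=sil(d,model(p)); m=m.astype(float)
            c+=1-np.minimum(s,m).sum()/np.maximum(s,m).sum()
        return c/len(views)
    x0=np.array(x0,float); best=None
    sim=np.vstack([x0]+[x0+np.eye(len(x0))[i]*step[i] for i in range(len(x0))])
    q=minimize(cost,x0,method="Nelder-Mead",options=dict(initial_simplex=sim,xatol=1e-4,fatol=1e-5,maxiter=400))
    return q.x,q.fun
def pick(cam,name,near):
    best=None
    for o in r.cut_out(cam,name):
        m=o["region"]; v,u=np.nonzero(m)
        if len(u)==0: continue
        dd=np.hypot(u.mean()-near[0],v.mean()-near[1])
        if best is None or dd<best[0]: best=(dd,m,o["score"])
    return best
def box(x0,x1,y0,y1,z0,z1):
    return np.array([[x,y,z] for x in(x0,x1) for y in(y0,y1) for z in(z0,z1)],float)
def place(P,x,y,yaw):
    c,s=np.cos(yaw),np.sin(yaw); return P@np.array([[c,s,0],[-s,c,0],[0,0,1]])+[x,y,0]
def bridge(p): return [place(box(-.04,.04,-.028,.028,0,.01),*p),place(box(-.025,.025,-.007,.007,.01,.036),*p)]
E
python3 - <<'E'
from h import *
caps={c:r.capture(c) for c in("side","top")}
import pickle
M={"weight":(lambda p:[cyl(.033,.028,*p)],(.612,.117)),"weight_b":(lambda p:[cyl(.033,.028,*p)],(.537,-.085)),
"chamber":(lambda p:[cyl(.025,.036,*p)],(.434,-.11)),
"cup":(lambda p:[cyl(.015,.04,*p)],(.633,-.108)),"dome":(lambda p:[cyl(.045,.03,*p)],(.71,0)),
"strainer":(lambda p:[cyl(.06,.001,p[0],p[1],.069)],(.532,.318)),
"bridge":(bridge,(.442,.097,0.0))}
for n,(mod,x0) in M.items():
    vs=[]
    for c,d in caps.items():
        uv=proj(d,np.array([[x0[0],x0[1],.07 if n=="strainer" else .015]]))[0]
        b=pick(c,n.replace("_b",""),uv)
        if b and b[0]<25: vs.append((d,b[1])); print(n,c,"%.1f %d %.2f"%(b[0],b[1].sum(),b[2]))
        else: print(n,c,"none",b and b[0])
    for k in ([vs] if len(vs)<2 else [vs,vs[:1],vs[1:]]):
        if not k: continue
        for y in ([0] if n!="bridge" else [0,.15,-.15]):
            xx=list(x0); 
            if n=="bridge": xx[2]=y
            q,f=fit(k,mod,xx,[.01,.01,.1]); print("  ",np.round(q,4),round(f,3))
for c in caps:
    for o in r.cut_out(c,"rack"):
        v,u=np.nonzero(o["region"]);print("rack",c,o["score"],len(u),u.mean(),v.mean())
E
```

```text
weight side 1.6 1250 0.92
weight top 3.3 966 0.77
   [0.6166 0.1124] 0.11
   [0.6175 0.1119] 0.102
   [0.6155 0.1124] 0.115
weight_b side 1.6 602 0.66
weight_b top 1.8 608 0.91
   [ 0.5421 -0.0917] 0.458
   [ 0.5446 -0.0951] 0.469
   [ 0.5365 -0.0821] 0.441
chamber side 3.8 790 0.62
chamber top 2.9 584 0.62
   [ 0.4367 -0.1138] 0.183
   [ 0.4422 -0.1187] 0.199
   [ 0.4373 -0.1125] 0.159
cup side 3.0 386 0.95
cup top 1.8 226 0.74
   [ 0.6329 -0.1089] 0.169
   [ 0.635  -0.1107] 0.109
   [ 0.6318 -0.1103] 0.216
dome side 2.0 1424 0.88
dome top 3.8 1680 0.88
   [ 0.7186 -0.0059] 0.156
   [ 0.7199 -0.0069] 0.156
   [ 0.7126 -0.0046] 0.149
strainer side 12.3 7413 0.97
strainer top 5.7 3510 0.71
   [0.538  0.3118] 0.191
   [0.5363 0.3138] 0.316
   [0.5389 0.3102] 0.05
bridge side 2.4 1723 0.80
bridge top 3.3 1282 0.79
   [0.4466 0.0926 0.0361] 0.09
   [0.4465 0.0926 0.0365] 0.09
   [0.4465 0.0926 0.04  ] 0.09
   [0.4472 0.0926 0.0113] 0.094
   [0.4468 0.0925 0.0077] 0.094
   [0.4468 0.0925 0.0067] 0.094
   [0.4461 0.0929 0.0529] 0.082
   [0.4461 0.0929 0.0546] 0.082
   [0.4463 0.093  0.0517] 0.082
rack side 0.95 5053 444.24104492380764 204.10845042548982
rack side 0.65 7358 180.50421310138626 354.69298722478936
rack top 0.96 6444 483.79422718808195 271.1278708876474
```

Run:
```python
import cv2
a=cv2.imread("pics/top0.png")[195:345,430:540];b=cv2.imread("pics/side0.png")[140:260,380:520]
cv2.imwrite("pics/ra.png",cv2.resize(a,None,fx=4,fy=4,interpolation=2));cv2.imwrite("pics/rb.png",cv2.resize(b,None,fx=5,fy=5,interpolation=2))
```

```text
(no output)
```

View pics/ra.png

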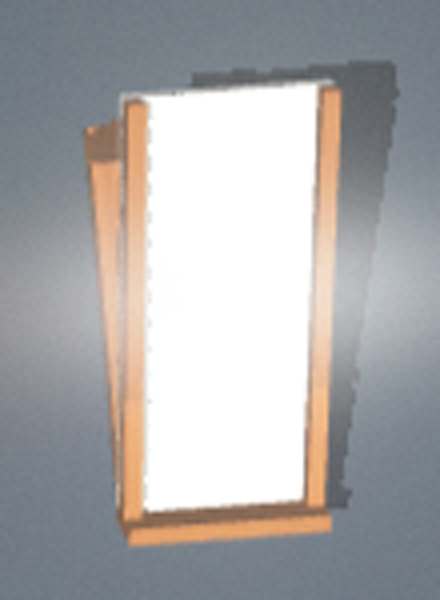

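View pics/rb.png

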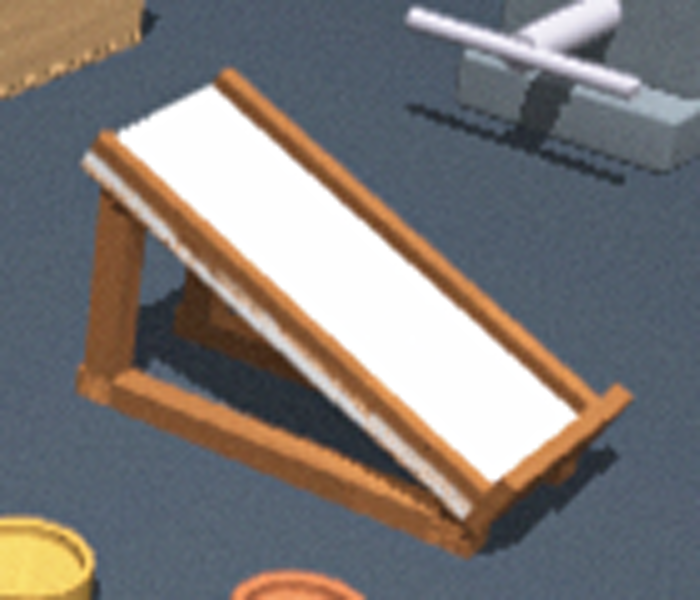

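Run:
```python
from h import *
from scipy.optimize import least_squares
caps={c:r.capture(c) for c in("side","top")}
T=np.radians(25)
def dk(s,y,h): return [-.09+s*np.cos(T)-h*np.sin(T),y,.025+s*np.sin(T)+h*np.cos(T)]
O=[("top",dk(.2,-.038,0),(510,217),(1,1)),("top",dk(0,-.038,0),(506,320),(1,1)),("top",dk(0,.038,.0),(466.75,323),(.7,1)),
("top",dk(.19,.038,.008),(467,222),(1,0)),("side",dk(.2,-.038,0),(422.4,157),(1,1)),("side",dk(.2,.038,.008),(403.6,166.6),(1,1))]
def res(p,only=None):
    o=[]
    for c,P,uv,w in O:
        if only and c!=only: continue
        o+=list((proj(caps[c],place(np.array([P]),*p))[0]-uv)*w)
    return np.array(o)
for only in(None,"top","side"):
    q=least_squares(res,[.54,-.27,0],args=(only,)); print(only,np.round(q.x,4),np.degrees(q.x[2]),np.round(q.fun,1))
    if only is None:
        sr=place(np.array([dk(.04,0,0)]),*q.x);print("stop_rest",sr)
        for c in caps:
            im=caps[c]["pixels"][:,:,::-1].copy()
            P=place(np.array([dk(0,.038,0),dk(.2,.038,0),dk(.2,-.038,0),dk(0,-.038,0)]),*q.x)
            cv2.polylines(im,[np.round(proj(caps[c],P)).astype(int)],True,(0,0,255))
            for g,mod in(((.4461,.0927,.05),bridge),((.6166,.1124),lambda p:[cyl(.033,.028,*p)]),((.4367,-.1138),lambda p:[cyl(.025,.036,*p)]),((.6329,-.1089),lambda p:[cyl(.015,.04,*p)]),((.538,.3118),lambda p:[cyl(.06,.001,p[0],p[1],.069)])):
                for G in mod(g): cv2.polylines(im,[np.round(cv2.convexHull(proj(caps[c],G).astype(np.float32))).astype(int)],True,(255,0,255))
            cv2.imwrite(f"pics/ov_{c}.png",cv2.resize(im[130:410,110:550],None,fx=1.8,fy=1.8,interpolation=2))
```

```text
None [ 0.5315 -0.2713  0.0686] 3.9295897318054194 [-0.4 -0.2  0.7 -0.2 -0.8  0.2  0.   0.   0.8  0.5 -0.3 -0.7]
stop_rest [[ 0.47785772 -0.27497782  0.04190473]]
top [ 0.5314 -0.2714  0.0649] 3.721253617657594 [-0.2 -0.1  0.5 -0.1 -0.9  0.2  0.2  0. ]
side [ 0.5318 -0.2739  0.1072] 6.141115805158988 [-0.1  0.4  0.1 -0.4]
```

View pics/ov_side.png

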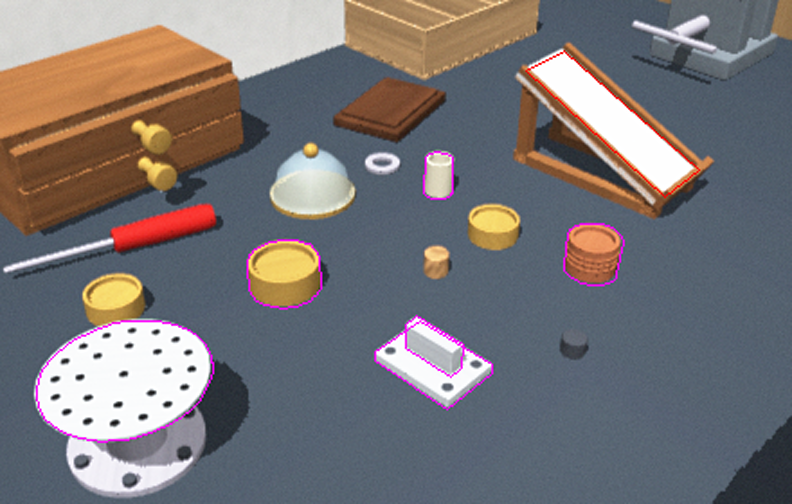

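View pics/ov_top.png

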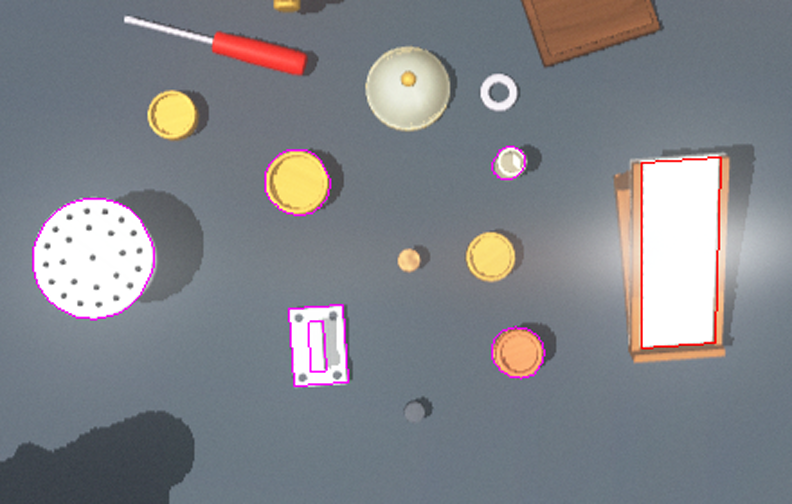

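```bash
cat > mv.py <<'E'
import numpy as np
from scipy.spatial.transform import Rotation as Ro
from station import r
def rot(yaw=0,tilt=0):
    # tool x at yaw, z down; tilt: tool z leans toward +x(yaw)
    b=np.array([[1,0,0],[0,-1,0],[0,0,-1.]])
    return Ro.from_euler("z",yaw,degrees=True).as_matrix()@Ro.from_euler("y",-tilt,degrees=True).as_matrix()@b
def go(p,yaw=0,tilt=0,p0=None,R0=None):
    s=r.sense(); p0=s["tcp_pos"] if p0 is None else np.array(p0); R0=np.array(s["ee_rot"]) if R0 is None else R0
    d=R0.T@(np.array(p)-p0)/.025
    w=np.degrees(Ro.from_matrix(R0.T@rot(yaw,tilt)).as_rotvec())/5
    print("from",np.round(p0,4),"t=%.2f"%s["time_s"],"w=%.3f"%s["gripper_width"],"d",np.round(d,3),"w",np.round(w,3),"|d| mm",25*np.linalg.norm(d))
    return d,w
E
python3 - <<'E'
from mv import *
go((.617,.112,.15))
E
```

```text
from [0.2159 0.5865 0.2225] t=1.95 w=1.002 d [21.613 12.266  2.903] w [ 1.000e-03 -0.000e+00 -4.043e+00] |d| mm 625.5040858672497
```

Call:
{"name": "play_rows", "arguments": {
  "deltas": [
    [1.0,0.6,0,0,0,-0.5,87],
    [2.6,1.5,0.3,0,0,-1,87],
    [4.4,2.5,0.6,0,0,-1.5,87],
    [6.2,3.5,0.8,0,0,-2,87],
    [8,4.5,1.1,0,0,-2.5,87],
    [9.8,5.5,1.3,0,0,-3,87],
    [11.6,6.6,1.6,0,0,-3.5,87],
    [13.4,7.6,1.8,0,0,-4,87],
    [15.2,8.6,2,0,0,-4.04,87],
    [17,9.6,2.3,0,0,-4.04,87],
    [19,10.8,2.6,0,0,-4.04,87],
    [20.6,11.7,2.8,0,0,-4.04,87]
  ]
}}

```text
time_s: 3.15
tcp_pos: [0.5858, 0.1484, 0.1549]
ee_rot: [[1.0, -0.0, 0.0], [-0.0, -1.0, 0.0], [0.0, -0.0, -1.0]]
wrist_force: [1.0, 1.2, 1.1]
gripper_width: 1.002
```

Run:
```python
from mv import *
go((.617,.112,.15));go((.617,.112,.005))
```

```text
from [0.5858 0.1484 0.1549] t=3.15 w=1.002 d [1.249 1.457 0.196] w [-0.001 -0.004 -0.001] |d| mm 48.22850311262014
from [0.5858 0.1484 0.1549] t=3.15 w=1.002 d [1.248 1.457 5.996] w [-0.001 -0.004 -0.001] |d| mm 157.38364799058192
```

Call:
{"name": "play_rows", "arguments": {
  "deltas": [
    [0.4,0.5,0.1,0,0,0,87],
    [0.75,0.88,0.1,0,0,0,87],
    [0.75,0.88,0.1,0,0,0,87],
    [0.75,0.88,0.1,0,0,0,87],
    [0.75,0.88,0.1,0,0,0,87]
  ]
}}

```text
time_s: 3.65
tcp_pos: [0.6028, 0.1295, 0.153]
ee_rot: [[1.0, 0.002, 0.0], [0.002, -1.0, 0.0], [0.0, -0.0, -1.0]]
wrist_force: [0.8, 1.0, -0.5]
gripper_width: 1.0
```

Run:
```python
from mv import *
import cv2
d,w=go((.617,.112,.005))
s=r.sense();c=r.capture("wrist");im=c["pixels"][:,:,::-1].copy()
T=c["T_tool_cam"];Rt=np.array(s["ee_rot"])
def pj(X):
    x=(X-s["tcp_pos"])@Rt; y=(x-T[:3,3])@T[:3,:3]; p=y@c["camera_matrix"].T; return p[:,:2]/p[:,2:]
a=np.linspace(0,6.283,48)
for z in(0,.028):
    cv2.polylines(im,[pj(np.c_[.617+.033*np.cos(a),.112+.033*np.sin(a),a*0+z]).astype(int)],True,(255,0,255))
cv2.imwrite("pics/w1.png",im)
```

```text
from [0.6028 0.1295 0.153 ] t=3.65 w=1.000 d [0.565 0.703 5.919] w [-0.005 -0.005  0.02 ] |d| mm 149.6873415815176
```

View pics/w1.png

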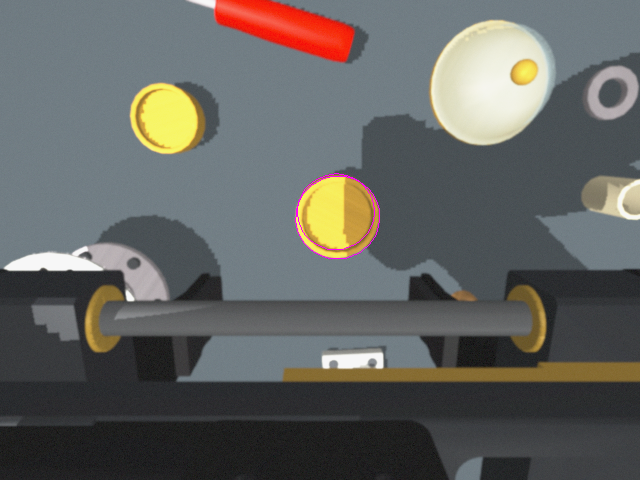

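Call:
{"name": "play_rows", "arguments": {
  "deltas": [
    [0.3,0.35,0.5,0,0,0,87],
    [0.56,0.7,1.5,0,0,0,87],
    [0.56,0.7,2.8,0,0,0,87],
    [0.56,0.7,4,0,0,0,87],
    [0.56,0.7,5,0,0,0,87],
    [0.56,0.7,5.6,0,0,0,87],
    [0.56,0.7,5.85,0,0,0,87],
    [0.56,0.7,5.85,0,0,0,87],
    [0.56,0.7,5.85,0,0,0,87]
  ]
}}

```text
time_s: 4.6
tcp_pos: [0.618, 0.1108, 0.0068]
ee_rot: [[1.0, 0.0, 0.001], [0.0, -1.0, 0.0], [0.001, -0.0, -1.0]]
wrist_force: [-0.7, -0.3, 0.3]
gripper_width: 1.003
```

Run:
```python
from mv import *
go((.617,.112,.005))
```

```text
from [0.618  0.1108 0.0068] t=4.60 w=1.003 d [-0.041 -0.047  0.073] w [-0.004 -0.015  0.002] |d| mm 2.4060195679673892
```

Call:
{"name": "play_rows", "arguments": {
  "deltas": [
    [0,0,0,0,0,0,50],
    [0,0,0,0,0,0,50],
    [0,0,0,0,0,0,50],
    [0,0,0,0,0,0,50],
    [0,0,0,0,0,0,50],
    [0,0,0,0,0,0,50],
    [0,0,0,0,0,0,50],
    [0,0,0,0,0,0,50]
  ]
}}

```text
time_s: 5.4
tcp_pos: [0.6178, 0.111, 0.0069]
ee_rot: [[1.0, 0.0, 0.001], [0.0, -1.0, 0.001], [0.001, -0.001, -1.0]]
wrist_force: [-0.7, 2.4, 5.8]
gripper_width: 0.752
```

Call:
{"name": "play_rows", "arguments": {
  "deltas": [
    [0,0,-0.3,0,0,0,50],
    [0,0,-0.8,0,0,0,50],
    [0,0,-1.5,0,0,0,50],
    [0,0,-2.3,0,0,0,50],
    [0,0,-3.1,0,0,0,50],
    [0,0,-3.9,0,0,0,50],
    [0,0,-4.5,0,0,0,50],
    [0,0,-4.8,0,0,0,50],
    [0,0,-4.8,0,0,0,50]
  ]
}}

```text
time_s: 6.3
tcp_pos: [0.6176, 0.1105, 0.1271]
ee_rot: [[1.0, -0.0, 0.001], [-0.0, -1.0, 0.001], [0.001, -0.001, -1.0]]
wrist_force: [0.1, -0.4, -4.5]
gripper_width: 0.753
```

Run:
```python
from mv import *
go((.538,.3115,.12))
```

```text
from [0.6176 0.1105 0.1271] t=6.30 w=0.753 d [-3.187 -8.038  0.286] w [-0.006 -0.014 -0.006] |d| mm 216.2783381951475
```

Call:
{"name": "play_rows", "arguments": {
  "deltas": [
    [-0.15,-0.4,0,0,0,0,50],
    [-0.5,-1.2,0,0,0,0,50],
    [-0.95,-2.4,0,0,0,0,50],
    [-1.4,-3.6,0,0,0,0,50],
    [-1.9,-4.8,0,0,0,0,50],
    [-2.4,-6,0,0,0,0,50],
    [-2.8,-7,0,0,0,0,50],
    [-3.1,-7.7,0,0,0,0,50],
    [-3.2,-8.04,0,0,0,0,50],
    [-3.2,-8.04,0,0,0,0,50],
    [-3.2,-8.04,0,0,0,0,50]
  ]
}}

```text
time_s: 7.4
tcp_pos: [0.5375, 0.3109, 0.1259]
ee_rot: [[1.0, -0.001, -0.001], [-0.001, -1.0, -0.001], [-0.001, 0.001, -1.0]]
wrist_force: [0.3, -1.0, -5.2]
gripper_width: 0.749
```

Run:
```python
from mv import *
import cv2
go((.538,.3115,.0775))
for c in("side","top"): cv2.imwrite(f"pics/{c}1.png",cv2.resize(r.capture(c)["pixels"][180:420,60:380,::-1],None,fx=2,fy=2))
```

```text
from [0.5375 0.3109 0.1259] t=7.40 w=0.749 d [ 0.022 -0.028  1.935] w [ 0.01   0.009 -0.011] |d| mm 48.3738663318722
```

View pics/side1.png

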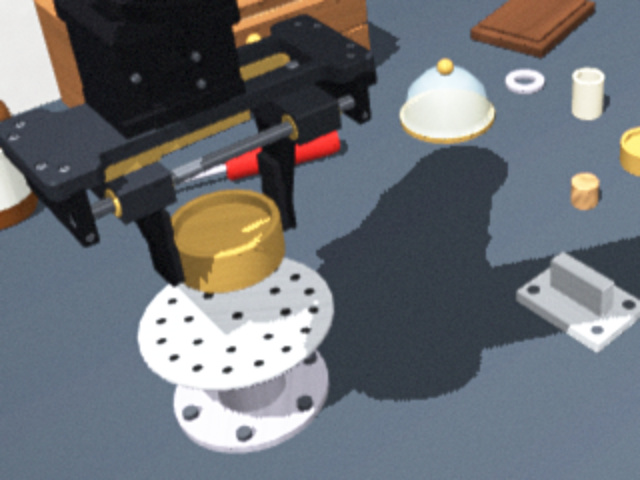

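The picture shows the weight held level over the strainer plate (weight at ~(228,240), plate at ~(236,318) in the crop). Lower it.

Call:
{"name": "play_rows", "arguments": {
  "deltas": [
    [0,-0.02,0.4,0,0,0,50],
    [0,-0.02,1,0,0,0,50],
    [0,-0.02,1.5,0,0,0,50],
    [0,-0.02,1.75,0,0,0,50],
    [0,-0.02,1.85,0,0,0,50],
    [0,-0.02,1.92,0,0,0,50],
    [0,-0.02,1.92,0,0,0,50],
    [0,-0.02,1.92,0,0,0,50]
  ]
}}

```text
time_s: 8.3
tcp_pos: [0.5378, 0.3124, 0.0788]
ee_rot: [[1.0, -0.0, 0.001], [-0.0, -1.0, 0.001], [0.001, -0.001, -1.0]]
wrist_force: [0.2, 0.0, -5.2]
gripper_width: 0.748
```

Call:
{"name": "play_rows", "arguments": {
  "deltas": [
    [0,0,0.04,0,0,0,50],
    [0,0,0.08,0,0,0,50],
    [0,0,0.08,0,0,0,50]
  ]
}}

```text
time_s: 8.6
tcp_pos: [0.5376, 0.3124, 0.0769]
ee_rot: [[1.0, 0.0, 0.001], [0.0, -1.0, 0.001], [0.001, -0.001, -1.0]]
wrist_force: [-1.0, -0.7, -1.2]
gripper_width: 0.753
```

Contact. Release and rise.

Call:
{"name": "play_rows", "arguments": {
  "deltas": [
    [0,0,0,0,0,0,68],
    [0,0,0,0,0,0,72],
    [0,0,0,0,0,0,78],
    [0,0,0,0,0,0,85],
    [0,0,-0.3,0,0,0,87],
    [0,0,-1,0,0,0,87],
    [0,0,-2.2,0,0,0,87],
    [0,0,-3.2,0,0,0,87],
    [0,0,-4,0,0,0,87]
  ]
}}

```text
time_s: 9.5
tcp_pos: [0.538, 0.3125, 0.1788]
ee_rot: [[1.0, 0.0, 0.002], [0.0, -1.0, 0.002], [0.002, -0.002, -1.0]]
wrist_force: [0.9, -0.3, -0.2]
gripper_width: 1.001
```

Run:
```python
from mv import *
go((.437,-.1138,.17))
```

```text
from [0.538  0.3125 0.1788] t=9.50 w=1.001 d [-4.043 17.052  0.317] w [-0.018 -0.027  0.   ] |d| mm 438.1813625346803
```

Call:
{"name": "play_rows", "arguments": {
  "deltas": [
    [-0.1,0.6,0,0,0,0,80],
    [-0.5,2.2,0,0,0,0,80],
    [-0.9,4,0.1,0,0,0,80],
    [-1.4,5.9,0.1,0,0,0,80],
    [-1.8,7.8,0.15,0,0,0,80],
    [-2.3,9.7,0.2,0,0,0,80],
    [-2.7,11.6,0.2,0,0,0,80],
    [-3.2,13.5,0.25,0,0,0,80],
    [-3.6,15.2,0.3,0,0,0,80],
    [-3.9,16.4,0.3,0,0,0,80],
    [-4.04,17.05,0.3,0,0,0,80],
    [-4.04,17.05,0.3,0,0,0,80]
  ]
}}

```text
time_s: 10.7
tcp_pos: [0.4346, -0.116, 0.1683]
ee_rot: [[1.0, -0.004, -0.001], [-0.004, -1.0, 0.0], [-0.001, -0.0, -1.0]]
wrist_force: [-0.9, -0.0, -0.2]
gripper_width: 0.919
```

Run:
```python
from mv import *
import cv2
go((.437,-.1138,.014))
s=r.sense();c=r.capture("wrist");im=c["pixels"][:,:,::-1].copy()
T=c["T_tool_cam"];Rt=np.array(s["ee_rot"])
def pj(X):
    x=(X-s["tcp_pos"])@Rt; y=(x-T[:3,3])@T[:3,:3]; p=y@c["camera_matrix"].T; return p[:,:2]/p[:,2:]
a=np.linspace(0,6.283,48)
for z in(0,.036):
    cv2.polylines(im,[pj(np.c_[.437+.025*np.cos(a),-.1138+.025*np.sin(a),a*0+z]).astype(int)],True,(255,0,255))
cv2.imwrite("pics/w2.png",im)
from h import *
caps={k:r.capture(k) for k in("side","top")}
for k,d in caps.items():
    print([(np.round(o["centre"],3),round(o["score"],2)) for o in r.spot_in(k,"weight")])
    cv2.imwrite(f"pics/{k}2.png",cv2.resize(d["pixels"][180:420,60:380,::-1],None,fx=2,fy=2))
    b=pick(k,"weight",proj(d,np.array([[.538,.312,.085]]))[0])
    if b: print(k,b[0],fit([(d,b[1])],lambda p:[cyl(.033,.028,p[0],p[1],.07)],[.538,.312],[.01,.01]))
```

```text
from [ 0.4346 -0.116   0.1683] t=10.70 w=0.919 d [ 0.105 -0.089  6.17 ] w [-0.     0.016 -0.048] |d| mm 154.28827379655075
[(array([ 0.534, -0.081,  0.014]), 0.83), (array([0.53 , 0.312, 0.09 ]), 0.66), (array([0.684, 0.246, 0.013]), 0.56)]
side 1.7470472116534015 (array([0.5392654 , 0.31127905]), np.float64(0.0985079628089709))
[(array([0.689, 0.243, 0.013]), 0.93), (array([0.535, 0.314, 0.093]), 0.92)]
top 1.068869526615212 (array([0.53624538, 0.31249926]), np.float64(0.09031851243547617))
```

View pics/w2.png

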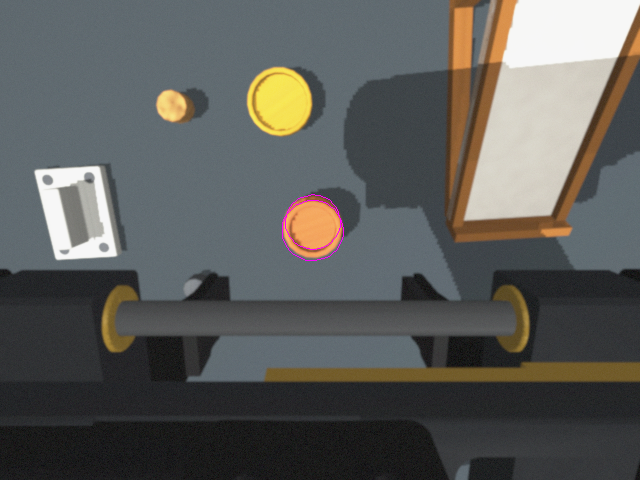

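View pics/top2.png

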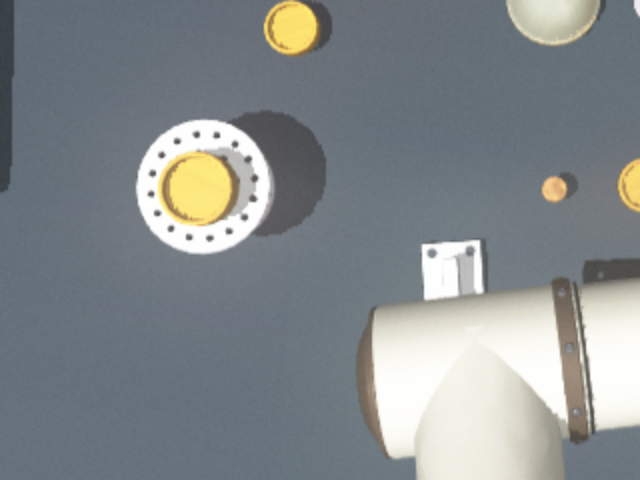

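Call:
{"name": "play_rows", "arguments": {
  "deltas": [
    [0.1,-0.08,0.5,0,0,-0.05,80],
    [0.1,-0.08,1.8,0,0,-0.05,80],
    [0.1,-0.08,3.2,0,0,-0.05,80],
    [0.1,-0.08,4.6,0,0,-0.05,80],
    [0.1,-0.08,5.5,0,0,-0.05,80],
    [0.1,-0.08,6,0,0,-0.05,80],
    [0.1,-0.08,6.17,0,0,-0.05,80],
    [0.1,-0.08,6.17,0,0,-0.05,80]
  ]
}}

```text
time_s: 11.85
tcp_pos: [0.4389, -0.1117, 0.0142]
ee_rot: [[1.0, 0.005, -0.001], [0.005, -1.0, -0.0], [-0.001, 0.0, -1.0]]
wrist_force: [0.8, -0.3, 0.2]
gripper_width: 0.916
```

Call:
{"name": "play_rows", "arguments": {
  "deltas": [
    [0,0,0,0,0,0,35],
    [0,0,0,0,0,0,35],
    [0,0,0,0,0,0,35],
    [0,0,0,0,0,0,35],
    [0,0,0,0,0,0,35],
    [0,0,0,0,0,0,35],
    [0,0,0,0,0,0,35],
    [0,0,0,0,0,0,35]
  ]
}}

```text
time_s: 12.65
tcp_pos: [0.439, -0.1122, 0.0148]
ee_rot: [[1.0, 0.004, 0.0], [0.004, -1.0, -0.0], [0.0, 0.0, -1.0]]
wrist_force: [-1.2, -1.2, 4.8]
gripper_width: 0.544
```

Call:
{"name": "play_rows", "arguments": {
  "deltas": [
    [0,0,-0.3,0,0,0,35],
    [0,0,-1,0,0,0,35],
    [0,0,-2,0,0,0,35],
    [0,0,-3.2,0,0,0,35],
    [0,0,-4.4,0,0,0,35],
    [0,0,-5.4,0,0,0,35],
    [0,0,-6,0,0,0,35],
    [0,0,-6.2,0,0,0,35],
    [0,0,-6.2,0,0,0,35]
  ]
}}

```text
time_s: 13.55
tcp_pos: [0.4387, -0.1119, 0.1697]
ee_rot: [[1.0, 0.004, 0.001], [0.004, -1.0, 0.001], [0.001, -0.001, -1.0]]
wrist_force: [-0.1, -0.4, -1.6]
gripper_width: 0.545
```

Run:
```python
from mv import *
import cv2
go((.538,.312,.17))
c=r.capture("wrist");cv2.imwrite("pics/w3.png",c["pixels"][:,:,::-1])
```

```text
from [ 0.4387 -0.1119  0.1697] t=13.55 w=0.545 d [ 4.0380e+00 -1.6942e+01 -3.0000e-03] w [-0.006 -0.008  0.044] |d| mm 435.4267123124193
```

View pics/w3.png

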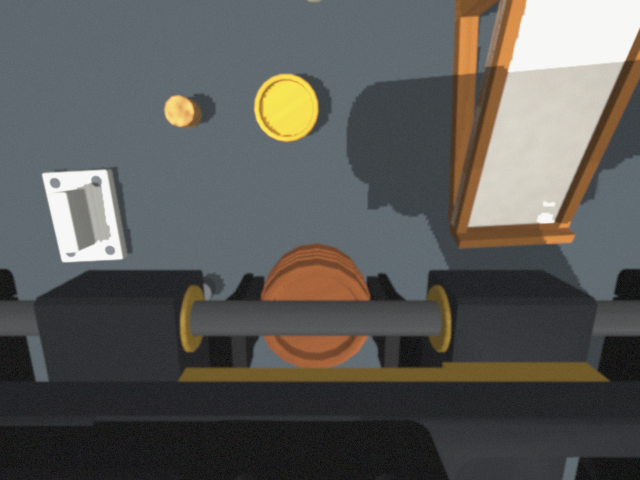

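Call:
{"name": "play_rows", "arguments": {
  "deltas": [
    [0.1,-0.5,0,0,0,0,35],
    [0.4,-1.7,0,0,0,0,35],
    [0.8,-3.3,0,0,0,0,35],
    [1.2,-5.1,0,0,0,0,35],
    [1.65,-6.9,0,0,0,0,35],
    [2.1,-8.7,0,0,0,0,35],
    [2.5,-10.5,0,0,0,0,35],
    [2.95,-12.3,0,0,0,0,35],
    [3.35,-14,0,0,0,0,35],
    [3.7,-15.5,0,0,0,0,35],
    [3.95,-16.5,0,0,0,0.04,35],
    [4.05,-16.94,0,0,0,0.04,35]
  ]
}}

```text
time_s: 14.8
tcp_pos: [0.5378, 0.3145, 0.1672]
ee_rot: [[1.0, 0.003, -0.002], [0.003, -1.0, -0.002], [-0.002, 0.002, -1.0]]
wrist_force: [-0.5, -1.0, -1.9]
gripper_width: 0.543
```

Call:
{"name": "play_rows", "arguments": {
  "deltas": [
    [0,0,0,0,0,0,35],
    [0,0,0,0,0,0,35],
    [0,0,0,0,0,0,35]
  ]
}}

```text
time_s: 15.1
tcp_pos: [0.5379, 0.3105, 0.1693]
ee_rot: [[1.0, -0.0, -0.001], [-0.0, -1.0, -0.001], [-0.001, 0.001, -1.0]]
wrist_force: [0.2, 0.7, -2.0]
gripper_width: 0.539
```

Run:
```python
from mv import *
import cv2
go((.539,.312,.106))
for c in("side","top"): cv2.imwrite(f"pics/{c}3.png",cv2.resize(r.capture(c)["pixels"][180:420,60:380,::-1],None,fx=2,fy=2))
```

```text
from [0.5379 0.3105 0.1693] t=15.10 w=0.539 d [ 0.045 -0.061  2.533] w [ 0.008  0.01  -0.005] |d| mm 63.345158366347434
```

View pics/side3.png

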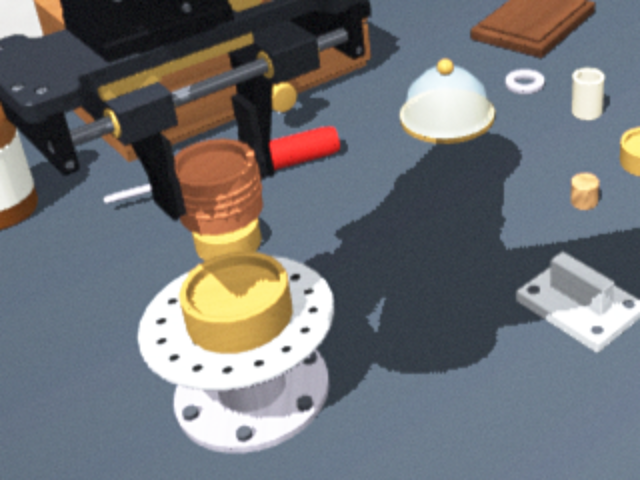

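Call:
{"name": "play_rows", "arguments": {
  "deltas": [
    [0.04,-0.06,0.5,0,0,0,35],
    [0.04,-0.06,1.2,0,0,0,35],
    [0.04,-0.06,1.8,0,0,0,35],
    [0.04,-0.06,2.1,0,0,0,35],
    [0.04,-0.06,2.3,0,0,0,35],
    [0.04,-0.06,2.45,0,0,0,35],
    [0.04,-0.06,2.5,0,0,0,35],
    [0.04,-0.06,2.5,0,0,0,35],
    [0.04,-0.06,2.5,0,0,0,35]
  ]
}}

```text
time_s: 16.1
tcp_pos: [0.5396, 0.3136, 0.1076]
ee_rot: [[1.0, 0.001, 0.001], [0.001, -1.0, 0.001], [0.001, -0.001, -1.0]]
wrist_force: [0.4, -0.0, -0.8]
gripper_width: 0.541
```

Call:
{"name": "play_rows", "arguments": {
  "deltas": [
    [0,0,0.04,0,0,0,35],
    [0,0,0.08,0,0,0,35],
    [0,0,0.08,0,0,0,35]
  ]
}}

```text
time_s: 16.4
tcp_pos: [0.5393, 0.3133, 0.105]
ee_rot: [[1.0, 0.001, -0.0], [0.001, -1.0, -0.0], [-0.0, 0.0, -1.0]]
wrist_force: [-0.5, -0.1, -0.4]
gripper_width: 0.539
```

Call:
{"name": "play_rows", "arguments": {
  "deltas": [
    [0,0,0.03,0,0,0,35],
    [0,0,0.03,0,0,0,35]
  ]
}}

```text
time_s: 16.6
tcp_pos: [0.5394, 0.3133, 0.1049]
ee_rot: [[1.0, 0.001, 0.0], [0.001, -1.0, 0.0], [0.0, -0.0, -1.0]]
wrist_force: [-1.9, -0.0, 3.1]
gripper_width: 0.541
```

Run:
```python
from mv import *
import cv2
go((.539,.312,.106))
for c in("side","wrist"): cv2.imwrite(f"pics/{c}4.png",cv2.resize(r.capture(c)["pixels"][220:420,60:380,::-1],None,fx=2,fy=2) if c=="side" else r.capture(c)["pixels"][:,:,::-1])
```

```text
from [0.5394 0.3133 0.1049] t=16.60 w=0.541 d [-0.014  0.054 -0.044] w [-0.    -0.003  0.01 ] |d| mm 1.767710668467911
```

View pics/side4.png

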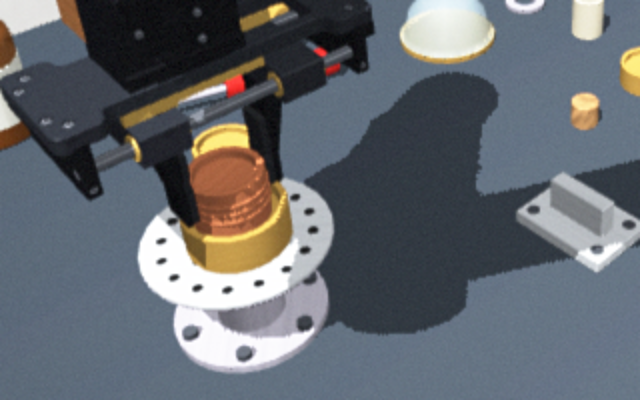

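Call:
{"name": "play_rows", "arguments": {
  "deltas": [
    [0,0,0,0,0,0,52],
    [0,0,0,0,0,0,58],
    [0,0,0,0,0,0,66],
    [0,0,0,0,0,0,76],
    [0,0,-0.3,0,0,0,80],
    [0,0,-1,0,0,0,80],
    [0,0,-2,0,0,0,80],
    [0,0,-3,0,0,0,80],
    [0,0,-3.4,0,0,0,80]
  ]
}}

```text
time_s: 17.6
tcp_pos: [0.5406, 0.3142, 0.1927]
ee_rot: [[1.0, 0.001, 0.005], [0.001, -1.0, 0.003], [0.005, -0.003, -1.0]]
wrist_force: [0.5, 0.7, -0.5]
gripper_width: 0.917
```

Run:
```python
from mv import *
go((.633,-.109,.17))
```

```text
from [0.5406 0.3142 0.1927] t=17.60 w=0.917 d [ 3.673 16.934  0.869] w [-0.039 -0.053  0.012] |d| mm 433.74247524302774
```

Call:
{"name": "play_rows", "arguments": {
  "deltas": [
    [0.1,0.5,0,0,0,0,65],
    [0.4,1.8,0,0,0,0,65],
    [0.8,3.6,0.1,0,0,0,65],
    [1.2,5.5,0.2,0,0,0,65],
    [1.6,7.4,0.3,0,0,0,65],
    [2,9.3,0.4,0,0,0,65],
    [2.4,11.2,0.5,0,0,0,65],
    [2.85,13.1,0.6,0,0,0,65],
    [3.2,14.8,0.7,0,0,0,65],
    [3.5,16.1,0.8,0,0,0,65],
    [3.67,16.9,0.87,0,0,0,65],
    [3.67,16.93,0.87,0,0,0,65]
  ]
}}

```text
time_s: 18.8
tcp_pos: [0.6299, -0.1132, 0.1649]
ee_rot: [[1.0, -0.004, -0.004], [-0.004, -1.0, 0.0], [-0.004, 0.0, -1.0]]
wrist_force: [0.4, -0.1, -0.9]
gripper_width: 0.747
```

Run:
```python
from mv import *
import cv2
go((.633,-.109,.014))
s=r.sense();c=r.capture("wrist");im=c["pixels"][:,:,::-1].copy()
T=c["T_tool_cam"];Rt=np.array(s["ee_rot"])
def pj(X):
    x=(X-s["tcp_pos"])@Rt; y=(x-T[:3,3])@T[:3,:3]; p=y@c["camera_matrix"].T; return p[:,:2]/p[:,2:]
a=np.linspace(0,6.283,48)
for z in(0,.04):
    cv2.polylines(im,[pj(np.c_[.633+.015*np.cos(a),-.109+.015*np.sin(a),a*0+z]).astype(int)],True,(255,0,255))
cv2.imwrite("pics/w5.png",im)
from h import *
for k in("side","top"):
    d=r.capture(k)
    cv2.imwrite(f"pics/{k}5.png",cv2.resize(d["pixels"][180:420,60:380,::-1],None,fx=2,fy=2))
    for n,z,R,h in(("weight",.07,.033,.028),("chamber",.09,.025,.036)):
        b=pick(k,n,proj(d,np.array([[.538,.312,z+.02]]))[0])
        if b: print(k,n,b[0],fit([(d,b[1])],lambda p:[cyl(R,h,p[0],p[1],z)],[.538,.312],[.01,.01]))
```

```text
from [ 0.6299 -0.1132  0.1649] t=18.80 w=0.747 d [ 0.148 -0.168  6.037] w [ 0.     0.049 -0.046] |d| mm 151.02460756968364
side weight 14.223466842213673 (array([0.53769917, 0.3119885 ]), np.float64(0.5162716054671125))
side chamber 1.7753288395821076 (array([0.54045189, 0.31184185]), np.float64(0.12401403963059998))
top weight 6.834077481197138 (array([0.53637525, 0.31248095]), np.float64(0.6081399437412095))
top chamber 1.1405787586953027 (array([0.53682498, 0.31254432]), np.float64(0.22208937378568228))
```

View pics/w5.png

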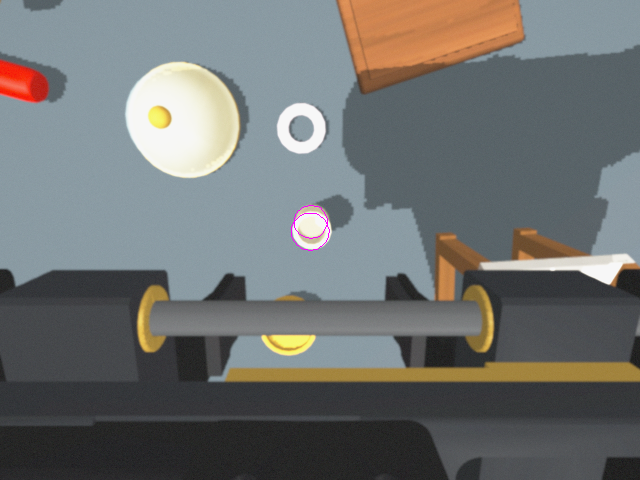

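View pics/side5.png

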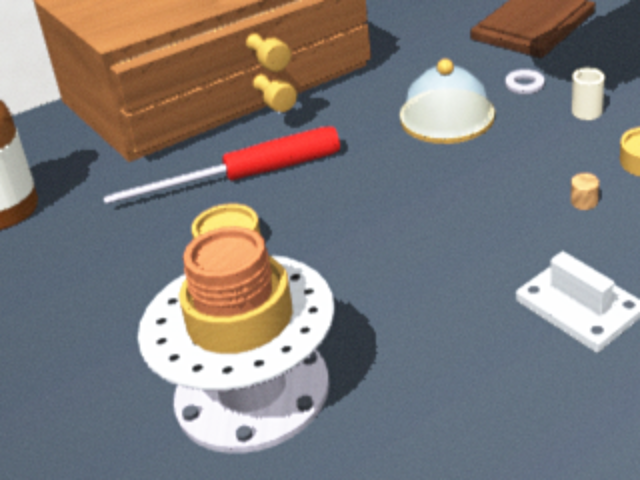

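View pics/top5.png

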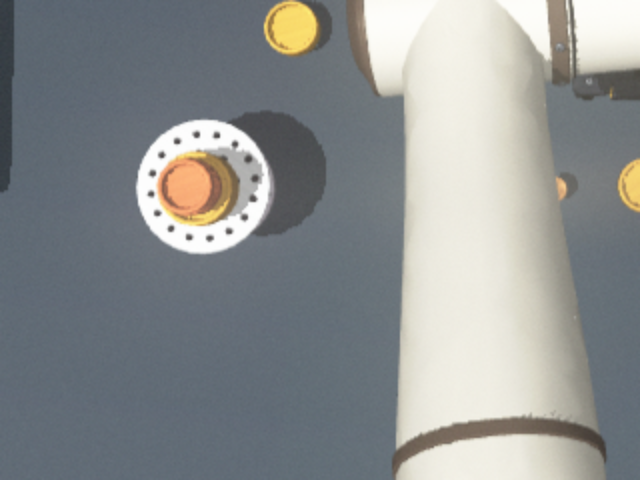

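Call:
{"name": "play_rows", "arguments": {
  "deltas": [
    [0.14,-0.16,0.5,0,0.05,-0.05,65],
    [0.14,-0.16,1.5,0,0.05,-0.05,65],
    [0.14,-0.16,2.7,0,0.05,-0.05,65],
    [0.14,-0.16,4,0,0.05,-0.05,65],
    [0.14,-0.16,5,0,0.05,-0.05,65],
    [0.14,-0.16,5.7,0,0.05,-0.05,65],
    [0.14,-0.16,6,0,0.05,-0.05,65],
    [0.14,-0.16,6,0,0.05,-0.05,65],
    [0.14,-0.16,6,0,0.05,-0.05,65]
  ]
}}

```text
time_s: 20.05
tcp_pos: [0.6356, -0.1056, 0.0181]
ee_rot: [[1.0, 0.006, 0.006], [0.006, -1.0, -0.0], [0.006, 0.0, -1.0]]
wrist_force: [0.5, 1.1, 0.5]
gripper_width: 0.746
```

Call:
{"name": "play_rows", "arguments": {
  "deltas": [
    [0,0,0,0,0,0,20],
    [0,0,0,0,0,0,20],
    [0,0,0,0,0,0,20],
    [0,0,0,0,0,0,20],
    [0,0,0,0,0,0,20],
    [0,0,0,0,0,0,20],
    [0,0,0,0,0,0,20],
    [0,0,0,0,0,0,20]
  ]
}}

```text
time_s: 20.85
tcp_pos: [0.635, -0.106, 0.0178]
ee_rot: [[1.0, 0.005, 0.005], [0.005, -1.0, -0.0], [0.005, 0.0, -1.0]]
wrist_force: [-0.8, -0.9, 1.5]
gripper_width: 0.341
```

Call:
{"name": "play_rows", "arguments": {
  "deltas": [
    [0,0,-0.3,0,0,0,20],
    [0,0,-1,0,0,0,20],
    [0,0,-2,0,0,0,20],
    [0,0,-3.2,0,0,0,20],
    [0,0,-4.5,0,0,0,20],
    [0,0,-5.8,0,0,0,20],
    [0,0,-6.8,0,0,0,20],
    [0,0,-7.2,0,0,0,20],
    [0,0,-7.2,0,0,0,20],
    [0,0,-7.2,0,0,0,20]
  ]
}}

```text
time_s: 21.85
tcp_pos: [0.6331, -0.1056, 0.1959]
ee_rot: [[1.0, 0.005, 0.002], [0.005, -1.0, 0.001], [0.002, -0.001, -1.0]]
wrist_force: [0.4, 0.4, -0.5]
gripper_width: 0.343
```

Run:
```python
from mv import *
go((.539,.3125,.19))
```

```text
from [ 0.6331 -0.1056  0.1959] t=21.85 w=0.343 d [ -3.688 -16.743   0.24 ] w [-0.008 -0.019  0.053] |d| mm 428.65124343268917
```

Call:
{"name": "play_rows", "arguments": {
  "deltas": [
    [-0.1,-0.5,0,0,0,0,20],
    [-0.4,-1.7,0,0,0,0,20],
    [-0.7,-3.3,0,0,0,0,20],
    [-1.1,-5,0,0,0,0,20],
    [-1.5,-6.8,0,0,0,0,20],
    [-1.9,-8.6,0,0,0,0,20],
    [-2.3,-10.4,0,0,0,0,20],
    [-2.7,-12.2,0,0,0,0,20],
    [-3.05,-13.9,0,0,0,0.05,20],
    [-3.4,-15.4,0.1,0,0,0.05,20],
    [-3.6,-16.3,0.2,0,0,0.05,20],
    [-3.69,-16.74,0.2,0,0,0.05,20]
  ]
}}

```text
time_s: 23.05
tcp_pos: [0.5378, 0.3143, 0.1899]
ee_rot: [[1.0, 0.003, 0.001], [0.003, -1.0, -0.002], [0.001, 0.002, -1.0]]
wrist_force: [0.3, 0.1, -0.3]
gripper_width: 0.342
```

Call:
{"name": "play_rows", "arguments": {
  "deltas": [
    [0,0,0,0,0,0,20],
    [0,0,0,0,0,0,20],
    [0,0,0,0,0,0,20]
  ]
}}

```text
time_s: 23.35
tcp_pos: [0.54, 0.3109, 0.192]
ee_rot: [[1.0, -0.001, 0.004], [-0.001, -1.0, -0.0], [0.004, 0.0, -1.0]]
wrist_force: [-0.6, -0.3, 0.2]
gripper_width: 0.338
```

Run:
```python
from mv import *
import cv2
go((.538,.3125,.14))
from h import *
s=r.sense();t=s["tcp_pos"]
for k in("side","top"):
    d=r.capture(k)
    cv2.imwrite(f"pics/{k}6.png",cv2.resize(d["pixels"][180:420,60:380,::-1],None,fx=2,fy=2))
    b=pick(k,"cup",proj(d,np.array([[t[0],t[1],t[2]]]))[0])
    if b: print(k,b[0],b[1].sum(),b[2],fit([(d,b[1])],lambda p:[cyl(.015,.04,p[0],p[1],t[2]-.018)],[.538,.312],[.01,.01]))
```

```text
from [0.54   0.3109 0.192 ] t=23.35 w=0.338 d [-0.088 -0.064  2.081] w [ 0.004 -0.047 -0.011] |d| mm 52.10123159306117
side 1.7434249775047914 966 0.92 (array([0.53975111, 0.30976654]), np.float64(0.2042540265246503))
```

View pics/side6.png

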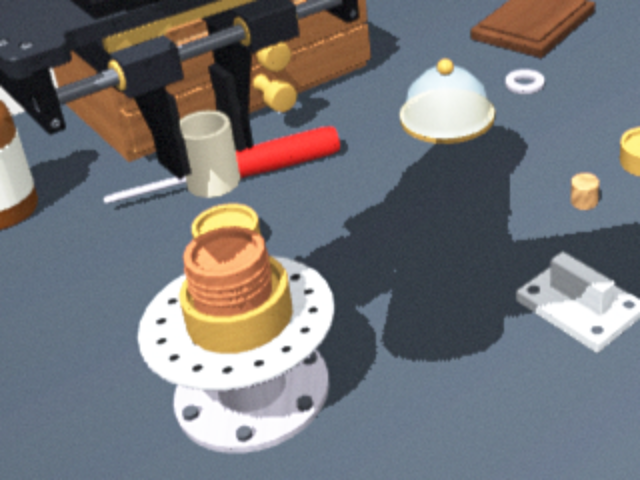

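Call:
{"name": "play_rows", "arguments": {
  "deltas": [
    [0,-0.08,0.4,0,-0.04,0,20],
    [0,-0.08,1,0,-0.04,0,20],
    [0,-0.08,1.5,0,-0.04,0,20],
    [0,-0.08,1.8,0,-0.04,0,20],
    [0,-0.08,1.95,0,-0.04,0,20],
    [0,-0.08,2.05,0,-0.04,0,20],
    [0,-0.08,2.1,0,-0.04,0,20],
    [0,-0.08,2.1,0,-0.04,0,20]
  ]
}}

```text
time_s: 24.35
tcp_pos: [0.5401, 0.3143, 0.1399]
ee_rot: [[1.0, 0.001, 0.001], [0.001, -1.0, 0.0], [0.001, -0.0, -1.0]]
wrist_force: [0.1, -0.6, 0.6]
gripper_width: 0.342
```

Call:
{"name": "play_rows", "arguments": {
  "deltas": [
    [0,0,0,0,0,0,20],
    [0,0,0,0,0,0,20]
  ]
}}

```text
time_s: 24.55
tcp_pos: [0.5401, 0.3143, 0.14]
ee_rot: [[1.0, 0.001, 0.001], [0.001, -1.0, 0.001], [0.001, -0.001, -1.0]]
wrist_force: [1.2, -0.2, -0.6]
gripper_width: 0.34
```

Call:
{"name": "play_rows", "arguments": {
  "deltas": [
    [0,0.04,0.03,0,0,0,20],
    [0,0.04,0.06,0,0,0,20],
    [0,0.04,0.08,0,0,0,20],
    [0,0.04,0.08,0,0,0,20]
  ]
}}

```text
time_s: 24.95
tcp_pos: [0.54, 0.3131, 0.1378]
ee_rot: [[1.0, 0.001, 0.001], [0.001, -1.0, -0.0], [0.001, 0.0, -1.0]]
wrist_force: [-0.6, -0.0, -0.1]
gripper_width: 0.339
```

Run:
```python
from mv import *
import cv2
go((.538,.3125,.14))
cv2.imwrite(f"pics/side7.png",cv2.resize(r.capture("side")["pixels"][220:380,80:280,::-1],None,fx=3,fy=3,interpolation=2))
```

```text
from [0.54   0.3131 0.1378] t=24.95 w=0.339 d [-0.08   0.025 -0.088] w [ 0.001 -0.011  0.008] |d| mm 3.0502017486726536
```

View pics/side7.png

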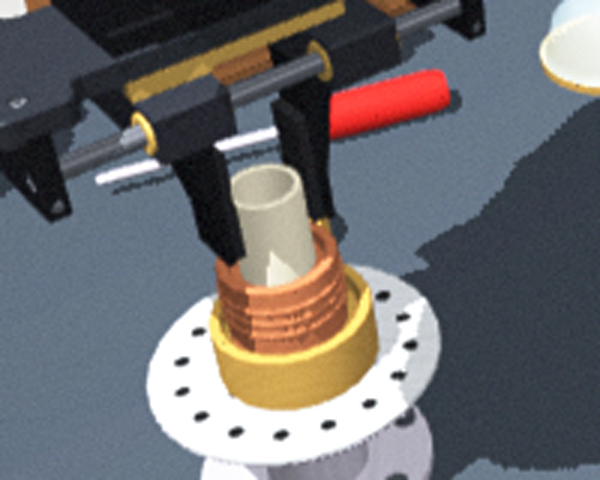

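Call:
{"name": "play_rows", "arguments": {
  "deltas": [
    [0,0,0.02,0,0,0,20],
    [0,0,0.02,0,0,0,20]
  ]
}}

```text
time_s: 25.2
tcp_pos: [0.5401, 0.3131, 0.1378]
ee_rot: [[1.0, 0.001, 0.001], [0.001, -1.0, 0.0], [0.001, -0.0, -1.0]]
wrist_force: [-2.4, -0.8, 3.8]
gripper_width: 0.342
```

Call:
{"name": "play_rows", "arguments": {
  "deltas": [
    [0,0,0,0,0,0,33],
    [0,0,0,0,0,0,38],
    [0,0,0,0,0,0,46],
    [0,0,0,0,0,0,56],
    [0,0,-0.2,0,0,0,60],
    [0,0,-0.8,0,0,0,60],
    [0,0,-1.6,0,0,0,60],
    [0,0,-2.4,0,0,0,60],
    [0,0,-2.8,0,0,0,60],
    [0,0,-2.8,0,0,0,60]
  ]
}}

```text
time_s: 26.2
tcp_pos: [0.5406, 0.3138, 0.209]
ee_rot: [[1.0, 0.001, 0.004], [0.001, -1.0, 0.003], [0.004, -0.003, -1.0]]
wrist_force: [0.1, -0.1, -0.1]
gripper_width: 0.687
```

Run:
```python
from mv import *
go((.446,.093,.2),yaw=3)
```

```text
from [0.5406 0.3138 0.209 ] t=26.20 w=0.687 d [-3.794  8.829  0.321] w [-0.028 -0.044 -0.591] |d| mm 240.3664760001801
```

Call:
{"name": "play_rows", "arguments": {
  "deltas": [
    [-0.2,0.4,0,0,0,0,50],
    [-0.6,1.5,0,0,0,-0.1,50],
    [-1.2,2.9,0,0,0,-0.2,50],
    [-1.9,4.4,0.1,0,0,-0.3,50],
    [-2.6,6,0.2,0,0,-0.4,50],
    [-3.2,7.4,0.3,0,0,-0.5,50],
    [-3.6,8.4,0.3,0,0,-0.6,50],
    [-3.8,8.8,0.3,0,0,-0.6,50],
    [-3.8,8.83,0.3,0,-0.03,-0.6,50],
    [-3.8,8.83,0.3,0,-0.03,-0.6,50]
  ]
}}

```text
time_s: 27.2
tcp_pos: [0.4454, 0.0926, 0.1993]
ee_rot: [[0.999, 0.053, -0.002], [0.053, -0.999, -0.0], [-0.002, -0.0, -1.0]]
wrist_force: [0.3, 0.5, 0.1]
gripper_width: 0.573
```

Run:
```python
from mv import *
import cv2
go((.446,.093,.016),yaw=3)
from h import *
s=r.sense();c=r.capture("wrist");im=c["pixels"][:,:,::-1].copy()
T=c["T_tool_cam"];Rt=np.array(s["ee_rot"])
def pj(X):
    x=(X-s["tcp_pos"])@Rt; y=(x-T[:3,3])@T[:3,:3]; p=y@c["camera_matrix"].T; return p[:,:2]/p[:,2:]
for G in bridge((.446,.0928,.05)): cv2.polylines(im,[np.round(cv2.convexHull(pj(G).astype(np.float32))).astype(int)],True,(255,0,255))
cv2.imwrite("pics/w8.png",im)
for k in("side","top"):
    d=r.capture(k)
    cv2.imwrite(f"pics/{k}8.png",cv2.resize(d["pixels"][220:380,80:280,::-1],None,fx=3,fy=3,interpolation=2))
    for n,z,R,h in(("chamber",.09,.025,.036),("cup",.12,.015,.04)):
        b=pick(k,n,proj(d,np.array([[.538,.312,z+.02]]))[0])
        if b: print(k,n,b[0],fit([(d,b[1])],lambda p:[cyl(R,h,p[0],p[1],z)],[.538,.312],[.01,.01]))
```

```text
from [0.4454 0.0926 0.1993] t=27.20 w=0.573 d [ 0.036 -0.013  7.333] w [-0.001  0.019  0.005] |d| mm 183.3185897870813
side chamber 6.935883332684041 (array([0.54257155, 0.31111783]), np.float64(0.4327184082760529))
side cup 1.3926010792035524 (array([0.53934946, 0.31276305]), np.float64(0.08494678191046023))
top chamber 4.015169094060604 (array([0.53691156, 0.31249425]), np.float64(0.5495385021097046))
top cup 1.2707998948642556 (array([0.53799012, 0.31315222]), np.float64(0.17260739242197853))
```

View pics/w8.png

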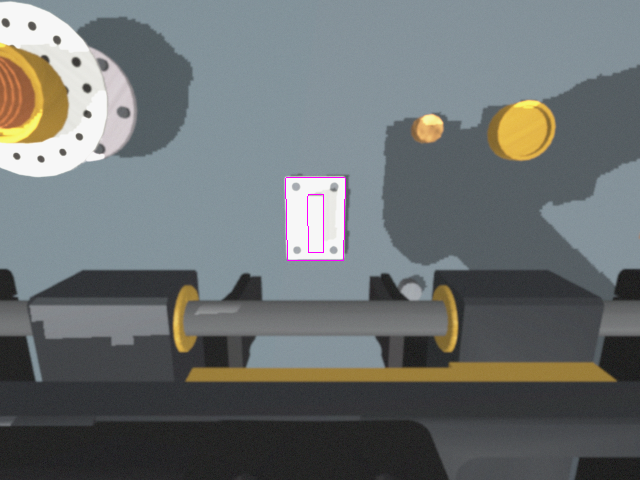

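View pics/side8.png

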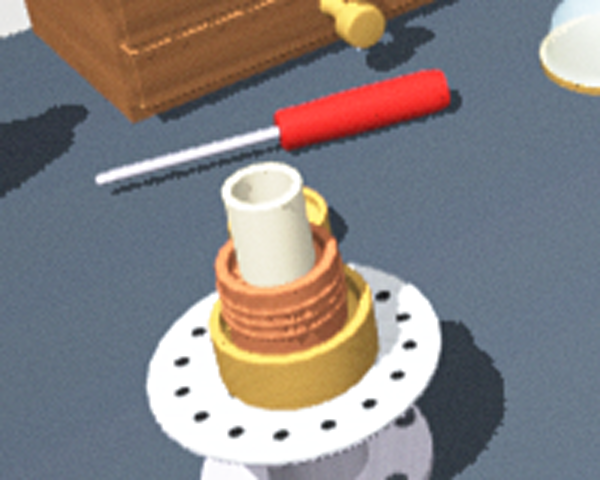

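View pics/top8.png

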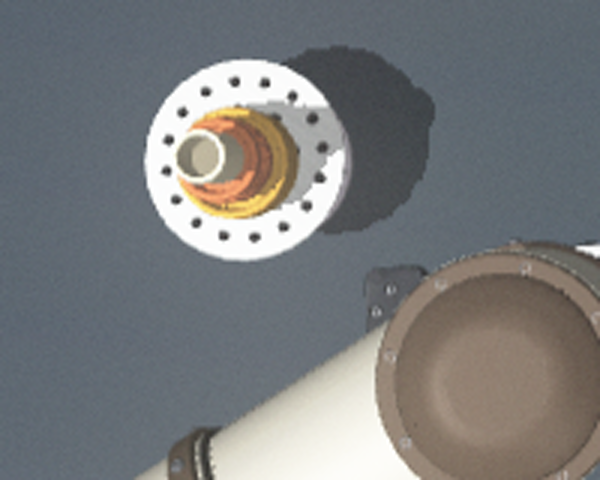

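Call:
{"name": "play_rows", "arguments": {
  "deltas": [
    [0.03,0,0.5,0,0,0,50],
    [0.03,0,1.8,0,0,0,50],
    [0.03,0,3.3,0,0,0,50],
    [0.03,0,4.8,0,0,0,50],
    [0.03,0,6.1,0,0,0,50],
    [0.03,0,6.9,0,0,0,50],
    [0.03,0,7.3,0,0,0,50],
    [0.03,0,7.3,0,0,0,50],
    [0.03,0,7.3,0,0,0,50]
  ]
}}

```text
time_s: 28.45
tcp_pos: [0.4463, 0.0929, 0.0177]
ee_rot: [[0.999, 0.054, -0.0], [0.054, -0.999, 0.001], [-0.0, -0.001, -1.0]]
wrist_force: [-0.0, -0.7, -0.1]
gripper_width: 0.576
```

Call:
{"name": "play_rows", "arguments": {
  "deltas": [
    [0,0,0,0,0,0,5],
    [0,0,0,0,0,0,5],
    [0,0,0,0,0,0,5],
    [0,0,0,0,0,0,5],
    [0,0,0,0,0,0,5],
    [0,0,0,0,0,0,5],
    [0,0,0,0,0,0,5],
    [0,0,0,0,0,0,5]
  ]
}}

```text
time_s: 29.25
tcp_pos: [0.4456, 0.0924, 0.0172]
ee_rot: [[0.999, 0.053, -0.002], [0.053, -0.999, 0.0], [-0.002, -0.0, -1.0]]
wrist_force: [0.3, -0.5, 1.9]
gripper_width: 0.155
```

Call:
{"name": "play_rows", "arguments": {
  "deltas": [
    [0,0,-0.3,0,0,0,5],
    [0,0,-1,0,0,0,5],
    [0,0,-2,0,0,0,5],
    [0,0,-3.2,0,0,0,5],
    [0,0,-4.4,0,0,0,5],
    [0,0,-5.4,0,0,0,5],
    [0,0,-6.2,0,0,0,5],
    [0,0,-6.6,0,0,0,5],
    [0,0,-6.6,0,0,0,5]
  ]
}}

```text
time_s: 30.15
tcp_pos: [0.4461, 0.0926, 0.183]
ee_rot: [[0.999, 0.053, 0.0], [0.053, -0.999, 0.001], [0.0, -0.001, -1.0]]
wrist_force: [0.0, 0.8, -2.2]
gripper_width: 0.159
```

Run:
```python
from mv import *
T=np.radians(25);yaw=3.9
X=np.array([np.cos(np.radians(yaw)),np.sin(np.radians(yaw)),0]);Z=np.array([0,0,1.])
n=-np.sin(T)*X+np.cos(T)*Z; u=np.cos(T)*X+np.sin(T)*Z
sr=np.array([.4779,-.275,.0419])
for a,h in((.03,.10),(.03,.016)):
    p=sr+u*a+n*h; print(np.round(p,4)); d,w=go(p,yaw,25)
print(rot(yaw,25))
```

```text
[ 0.4629 -0.276   0.1452]
from [0.4461 0.0926 0.183 ] t=30.15 w=0.159 d [-0.11  14.762  1.49 ] w [ 0.023  4.996 -0.175] |d| mm 370.9362346668696
[ 0.4983 -0.2736  0.0691]
from [0.4461 0.0926 0.183 ] t=30.15 w=0.159 d [ 1.309 14.745  4.536] w [ 0.023  4.996 -0.175] |d| mm 387.04836122564075
[[ 0.90420903  0.06801529  0.4216396 ]
 [ 0.06164279 -0.99768428  0.0287445 ]
 [ 0.42261826  0.         -0.90630779]]
```

Call:
{"name": "play_rows", "arguments": {
  "deltas": [
    [0,0.5,0,0,0.2,0,5],
    [0,1.7,0.1,0,0.6,0,5],
    [0,3.2,0.2,0,1.1,0,5],
    [0,4.8,0.4,0,1.6,0,5],
    [0,6.4,0.5,0,2.1,0,5],
    [0,8,0.7,0,2.6,0,5],
    [0,9.6,0.9,0,3.2,-0.1,5],
    [0,11.2,1.1,0,3.8,-0.1,5],
    [-0.1,12.8,1.3,0,4.4,-0.17,5],
    [-0.1,14,1.4,0.02,4.8,-0.17,5],
    [-0.1,14.7,1.5,0.02,5,-0.17,5],
    [-0.1,14.76,1.5,0.02,5,-0.17,5]
  ]
}}

```text
time_s: 31.35
tcp_pos: [0.4606, -0.2783, 0.142]
ee_rot: [[0.907, 0.063, 0.416], [0.057, -0.998, 0.027], [0.417, -0.0, -0.909]]
wrist_force: [-0.6, 0.7, -2.9]
gripper_width: 0.159
```

Call:
{"name": "play_rows", "arguments": {
  "deltas": [
    [0,0,0,0,0,0,5],
    [0,0,0,0,0,0,5]
  ]
}}

```text
time_s: 31.55
tcp_pos: [0.4618, -0.2753, 0.1436]
ee_rot: [[0.906, 0.068, 0.418], [0.062, -0.998, 0.028], [0.419, 0.001, -0.908]]
wrist_force: [0.5, 0.9, -1.8]
gripper_width: 0.16
```

```bash
cat > br.py <<'E'
from mv import *
import cv2
T=np.radians(25);yaw=3.9
X=np.array([np.cos(np.radians(yaw)),np.sin(np.radians(yaw)),0]);Z=np.array([0,0,1.])
n=-np.sin(T)*X+np.cos(T)*Z; u=np.cos(T)*X+np.sin(T)*Z
sr=np.array([.4779,-.275,.0419])
E
python3 - <<'E'
from br import *
for a,h in((.03,.035),(.03,.0172)): go(sr+u*a+n*h,yaw,25)
for k in("side","top"): cv2.imwrite(f"pics/{k}9.png",cv2.resize(r.capture(k)["pixels"][120:340,360:600,::-1],None,fx=2.5,fy=2.5,interpolation=2))
E
```

```text
from [ 0.4618 -0.2753  0.1436] t=31.55 w=0.160 d [0.073 0.029 2.558] w [0.004 0.046 0.006] |d| mm 63.9703665197522
from [ 0.4618 -0.2753  0.1436] t=31.55 w=0.160 d [0.076 0.029 3.27 ] w [0.004 0.046 0.006] |d| mm 81.76521310559451
```

View pics/side9.png

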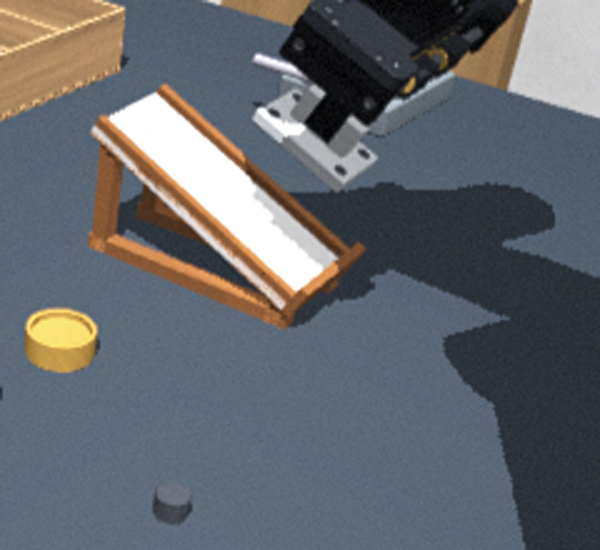

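View pics/top9.png

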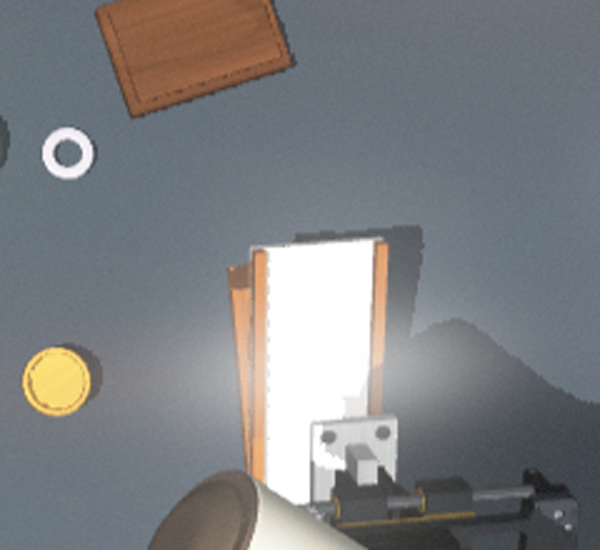

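Call:
{"name": "play_rows", "arguments": {
  "deltas": [
    [-0.1,0.03,0.4,0,0.05,0,5],
    [-0.3,0.03,1,0,0.05,0,5],
    [-0.5,0.03,1.7,0,0.05,0,5],
    [-0.5,0.03,2.2,0,0.05,0,5],
    [-0.5,0.03,2.5,0,0.05,0,5],
    [-0.5,0.03,2.55,0,0.05,0,5],
    [-0.5,0.03,2.55,0,0.05,0,5],
    [-0.5,0.03,2.55,0,0.05,0,5]
  ]
}}

```text
time_s: 32.45
tcp_pos: [0.4787, -0.2762, 0.0821]
ee_rot: [[0.903, 0.068, 0.425], [0.062, -0.998, 0.027], [0.426, 0.002, -0.905]]
wrist_force: [-1.0, 0.2, -2.7]
gripper_width: 0.156
```

Run:
```python
from br import *
for a,h in((.015,.0172),): go(sr+u*a+n*h,yaw,25)
for k in("side","top"): cv2.imwrite(f"pics/{k}10.png",cv2.resize(r.capture(k)["pixels"][130:280,380:560,::-1],None,fx=3.5,fy=3.5,interpolation=2))
```

```text
from [ 0.4787 -0.2762  0.0821] t=32.45 w=0.156 d [-0.107 -0.05   0.756] w [ 0.022 -0.042  0.01 ] |d| mm 19.13423593366696
```

View pics/side10.png

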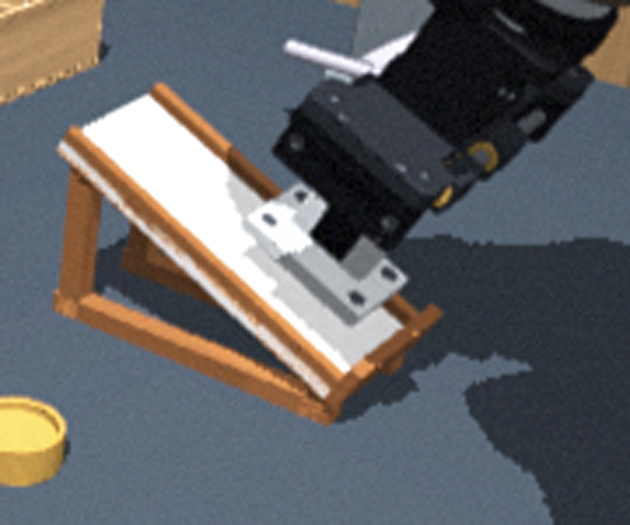

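Call:
{"name": "play_rows", "arguments": {
  "deltas": [
    [0,-0.03,0.3,0,-0.04,0,5],
    [0,-0.03,0.55,0,-0.04,0,5],
    [0,-0.03,0.66,0,-0.04,0,5],
    [0,-0.03,0.68,0,-0.04,0,5],
    [0,-0.03,0.68,0,-0.04,0,5]
  ]
}}

```text
time_s: 33.05
tcp_pos: [0.4855, -0.2748, 0.0657]
ee_rot: [[0.905, 0.068, 0.42], [0.062, -0.998, 0.027], [0.421, 0.001, -0.907]]
wrist_force: [-1.1, 0.5, -2.0]
gripper_width: 0.156
```

Call:
{"name": "play_rows", "arguments": {
  "deltas": [
    [0,0,0.04,0,0,0,5],
    [0,0,0.04,0,0,0,5]
  ]
}}

```text
time_s: 33.25
tcp_pos: [0.4859, -0.2748, 0.0652]
ee_rot: [[0.905, 0.068, 0.421], [0.062, -0.998, 0.027], [0.422, 0.001, -0.907]]
wrist_force: [0.5, 0.1, -2.0]
gripper_width: 0.161
```

Run:
```python
from br import *
for a,h in((.015,.0172),): go(sr+u*a+n*h,yaw,25)
for k in("side","top"): cv2.imwrite(f"pics/{k}11.png",cv2.resize(r.capture(k)["pixels"][130:280,380:560,::-1],None,fx=3.5,fy=3.5,interpolation=2))
```

```text
from [ 0.4859 -0.2748  0.0652] t=33.25 w=0.161 d [-0.084 -0.014  0.02 ] w [0.017 0.009 0.003] |d| mm 2.184086261753461
```

View pics/side11.png

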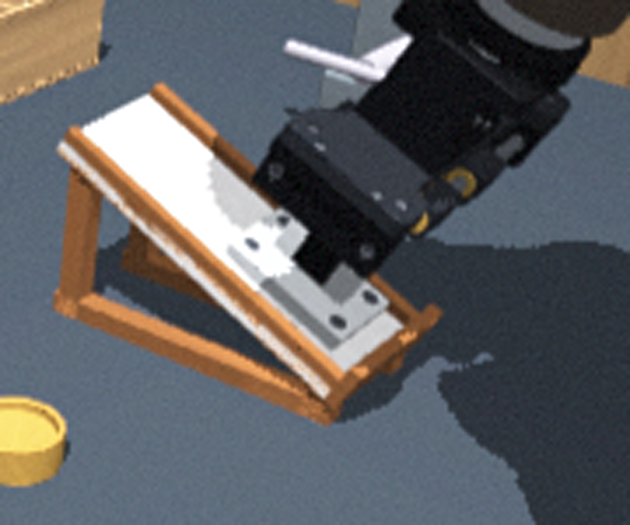

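Not in contact yet; ease down in small steps.

Call:
{"name": "play_rows", "arguments": {
  "deltas": [
    [0,0,0.04,0,0,0,5],
    [0,0,0.06,0,0,0,5],
    [0,0,0.06,0,0,0,5]
  ]
}}

```text
time_s: 33.65
tcp_pos: [0.4865, -0.2748, 0.0637]
ee_rot: [[0.905, 0.068, 0.421], [0.062, -0.998, 0.027], [0.422, 0.001, -0.907]]
wrist_force: [-0.3, 0.3, -2.0]
gripper_width: 0.161
```

Call:
{"name": "play_rows", "arguments": {
  "deltas": [
    [0,0,0.04,0,0,0,5],
    [0,0,0.06,0,0,0,5],
    [0,0,0.06,0,0,0,5]
  ]
}}

```text
time_s: 33.95
tcp_pos: [0.4866, -0.2747, 0.0636]
ee_rot: [[0.904, 0.068, 0.421], [0.063, -0.998, 0.027], [0.422, 0.002, -0.906]]
wrist_force: [-7.0, 0.5, 8.0]
gripper_width: 0.158
```

Call:
{"name": "play_rows", "arguments": {
  "deltas": [
    [0,0,-0.03,0,0,0,40],
    [0,0,-0.03,0,0,0,40],
    [0,0,-0.03,0,0,0,40],
    [0,0,-0.03,0,0,0,40],
    [0,0,-0.03,0,0,0,40],
    [0,0,-0.03,0,0,0,40]
  ]
}}

```text
time_s: 34.55
tcp_pos: [0.4869, -0.2747, 0.0629]
ee_rot: [[0.905, 0.068, 0.421], [0.062, -0.998, 0.027], [0.422, 0.001, -0.907]]
wrist_force: [-0.0, 0.3, -0.4]
gripper_width: 0.45
```

Call:
{"name": "play_rows", "arguments": {
  "deltas": [
    [0,0,-0.3,0,0,0,40],
    [0,0,-1,0,0,0,40],
    [0,0,-2,0,0,0,40],
    [0,0,-3,0,0,0,40],
    [0,0,-4,0,0,0,40],
    [0,0,-4.4,0,0,0,40]
  ]
}}

```text
time_s: 35.15
tcp_pos: [0.4405, -0.2782, 0.1656]
ee_rot: [[0.903, 0.068, 0.424], [0.063, -0.998, 0.025], [0.425, 0.004, -0.905]]
wrist_force: [1.1, -0.8, 0.1]
gripper_width: 0.459
```

Run:
```python
from br import *
go(sr,yaw,25)
for k in("side","top"): cv2.imwrite(f"pics/{k}12.png",cv2.resize(r.capture(k)["pixels"][130:340,380:560,::-1],None,fx=2.8,fy=2.8,interpolation=2))
```

```text
from [ 0.4405 -0.2782  0.1656] t=35.15 w=0.459 d [-0.746 -0.046  5.118] w [ 0.043 -0.032  0.015] |d| mm 129.30327413010014
```

View pics/side12.png

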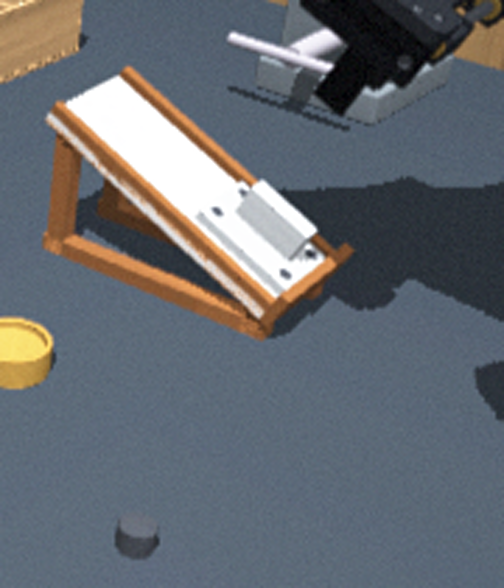

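View pics/top12.png

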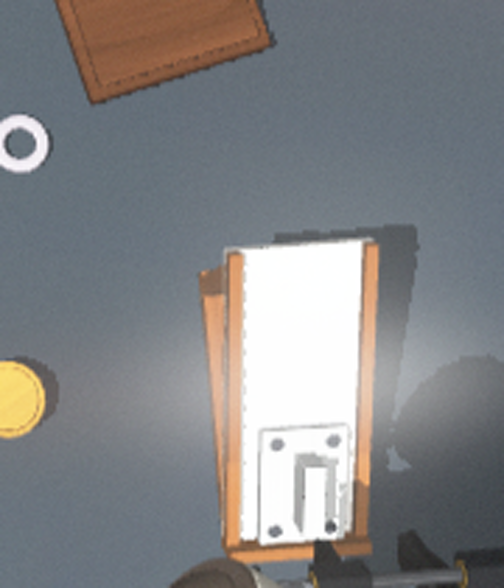

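Call:
{"name": "play_rows", "arguments": {
  "deltas": [
    [0,0,-0.4,0,0,0,40],
    [0,0,-1,0,0,0,40],
    [0,0,-1.6,0,0,0,40],
    [0,0,-2,0,0,0,40],
    [0,0,-2,0,0,0,40],
    [0,0,-2,0,0,0,40],
    [0,0,-2,0,0,0,40]
  ]
}}

```text
time_s: 35.95
tcp_pos: [0.4193, -0.2788, 0.2071]
ee_rot: [[0.905, 0.068, 0.419], [0.062, -0.998, 0.028], [0.42, 0.0, -0.907]]
wrist_force: [0.1, -0.4, -0.6]
gripper_width: 0.461
```

Run:
```python
from br import *
from h import *
yv=np.radians(yaw);Y=np.array([-np.sin(yv),np.cos(yv),0])
print(r.sense()["joint_velocities"])
def loc(P,a,b): return sr+np.outer(P[:,0]+a,u)+np.outer(P[:,1]+b,Y)+np.outer(P[:,2],n)
mod=lambda p:[loc(box(-.04,.04,-.028,.028,0,.01),*p),loc(box(-.025,.025,-.007,.007,.01,.036),*p)]
for k in("side","top"):
    d=r.capture(k)
    b=pick(k,"bridge",proj(d,sr[None])[0])
    if b: print(k,"bridge a,b",b[0],fit([(d,b[1])],mod,[0,0],[.01,.01]))
    b=pick(k,"cup",proj(d,np.array([[.538,.312,.14]]))[0])
    if b: print(k,"cup",fit([(d,b[1])],lambda p:[cyl(.015,.04,p[0],p[1],.12)],[.538,.312],[.01,.01]))
    im=d["pixels"][:,:,::-1].copy()
    for G in mod((0,0)):cv2.polylines(im,[np.round(cv2.convexHull(proj(d,G).astype(np.float32))).astype(int)],True,(255,0,255))
    cv2.imwrite(f"pics/{k}13.png",cv2.resize(im[130:410,80:550],None,fx=1.7,fy=1.7))
    print([(np.round(o["centre"],3)) for o in r.spot_in(k,"dome")])
```

```text
[ 0.02472486  0.05702365  0.10662052  0.10957237 -0.09597261 -0.02111248]
side bridge a,b 4.279396420833995 (array([ 0.00447266, -0.00101727]), np.float64(0.17596728406090567))
side cup (array([0.53965113, 0.31286354]), np.float64(0.08311964675214123))
[array([0.702, 0.009, 0.028]), array([0.514, 0.323, 0.089]), array([0.527, 0.321, 0.146])]
top bridge a,b 1.0704298400027175 (array([3.07009600e-03, 3.55111388e-05]), np.float64(0.09995933893671316))
top cup (array([0.53756103, 0.31385362]), np.float64(0.12077263387816306))
[array([ 0.714, -0.007,  0.036])]
```

View pics/side13.png

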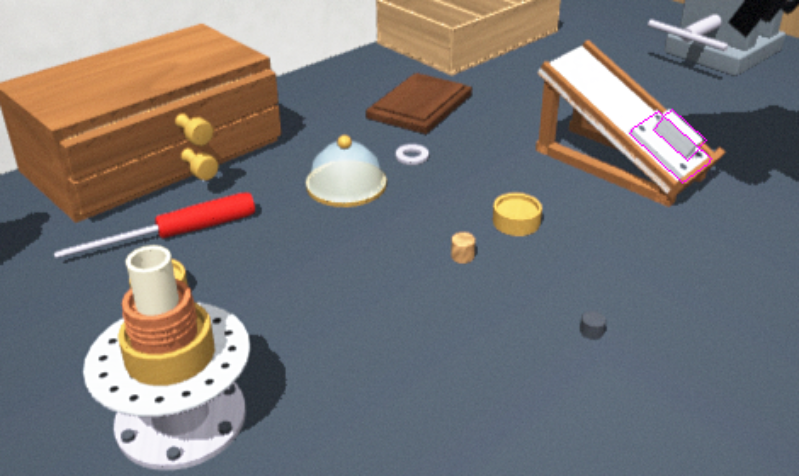

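```bash
python3 -c "
from station import r
print(r.finish_job())"
```

```text
the job is handed in; nothing more can be done
None
```

The weight, chamber and cup are stacked on the strainer in the order asked. The bridge plate slid down the rack and rests against the stop. I handed the job in at about 36 s; it gave no verdict.

- **Stack:** Camera fits put the weight, chamber and cup within about 2–3 mm of the strainer centre. The chamber and cup each seated at the height their recesses call for. In the side and top pictures all three stand upright.
- **Weak spot in those fits:** Once parts stood on one another, the weight and chamber fits were poor because the upper parts hid them. I relied on their earlier fits and the pictures.
- **Bridge plate:** It lies square on the deck, less than about 1 mm off the middle line. The two cameras place it 3–4.5 mm uphill of my estimated rest point. The picture shows it against the stop, so I took this as measuring error, and it is inside the 8 mm limit.
- **Dome:** It gave the same positions as at the start, to within about 2 mm. The gripper was well clear of everything at hand-in.

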